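# Rack the painted tiles to dry

## Robot

A 6-joint arm with a two-finger parallel gripper is mounted at the origin on the work surface. World frame = base frame: x ahead of the robot, y to its left, z up, the work surface at z = 0. Lengths are in m, angles in rad, forces in N, time in s.
With the tool pointing down it reaches from about 0.375 to 0.9 m from the base axis. Payload 3.1 kg.
Tool frame: the origin (TCP) lies on the centre line of the jaws, within the pads' length; the fingertips stand robot.tip_reach ahead of it and the grasp point (between the pads) lies 8 mm behind it (robot.tip_reach is the distance from the TCP to the fingertips, in m); z points along the fingers, y is the line along which they close (so a half turn about z gives the same grasp; the last joint's range is limited). The gripper opens to 87 mm and grips with 3 to 60 N. Pads are 19 mm wide; open, the fingers measure 117 mm over their backs; the gripper's body (75 mm by 190 mm) begins 51 mm behind the grasp point.
Start: joints at [1.056, 0.527, 1.433, -0, 1.181, -0.178], TCP at [0.207, 0.59, 0.234] pointing down, gripper open.
Joint ranges: [-3.08, 3.08], [-0.75, 2.2], [0.22, 2.44], [-1.43, 4.57], [0, 2.65], [-2.85, 2.85]. Speed limits (rad/s): [2.79, 2.79, 3.14, 3.14, 3.14, 3.14].

## Interface

Orientations are given as a unit quaternion [x, y, z, w].
In Python, from rig import robot gives the robot as it stands.
- The arm moves only by the tool jog_arm, never from a script. Its argument "motion" is one flat list of numbers, 7 for each row, row after row: the shift along the tool's x, y, z scaled (see below), then the turn, a rotation vector about the tool's x, y, z scaled (see below), then the gripper's target within -1 to 1 (shut at 1, half-way at 0, fully open at -1). In form: [x, y, z, rx, ry, rz, hand, x, y, z, rx, ry, rz, hand, ...]. A call has 1 to 12 rows; each row shifts and turns the commanded pose from where the row before left it, along the tool's axes as they then stand; what a row does not reach is not made up. The controller multiplies each number of a shift by 4 cm and each number of a turn by 4 degrees. A row lasts 1/8 s, in which the tool goes at most 62.5 mm and 10.7 degrees, less where a joint would pass 70% of its speed; a pose out of reach is approached as far as the arm can. A call with a number of a shift or a turn outside -1 to 1 is refused whole. A call with a gripper value outside its range is refused whole. The fingers move at their own pace and stop on an object; "grip_force" is the grip in N (left out, the last holds). Time passes only in rows, so rows that do not move let the fingers close. It gives the time, the measured TCP pose, the force, the opening and the grip force at its end, in the units of the state.
- robot.get_obs(): the state, without advancing time (a new reading comes with each control period).
- robot.camera(name): name is "scene" or "top" or "wrist"; returns the picture (400x640x3 uint8, blue, green, red); there is no depth.
- robot.calibration(name): a dict with "fx", "fy", "cx", "cy" (pixels), "dist_coeffs" ([k1, k2, p1, p2, k3] as OpenCV has them; the pictures are not rectified), "R" (3x3) and "t" (3): a world point X has camera coordinates R X + t; the wrist camera has in their place "T_tool_cam" (4x4, takes a point from camera to tool coordinates, whose origin is the TCP and whose axes are the flange's). Camera axes: x right, y down, z forward; pixel columns grow to the right and rows downward; lengths in m; the calibration is good to about 2 mm. A picture is of the moment at which its call begins: read the wrist's pose just before it. calibration takes no time and is no camera call.
- robot.hand_in(): hands the job in; it is judged then, once.
The state is a dict: "time": time; "q": joint angles; "joint_velocities": joint speeds; "joint_torque": joint torques, N m; "position": TCP position; "tool_rot": TCP orientation; "ft_force": force on the tool from outside, world axes, zero at the start; "moment": the same for the moment, N m; "grip_width": finger opening in m; "grip_force": force on a finger pad.
Only numpy, scipy, OpenCV 4.12 (cv2) and the standard library are available. Lean on these libraries where they do the work, as an engineer would, in place of code of your own. Each camera call takes 0.05 s, during which the arm holds its last target. There are 200 camera calls.

## Task

Put every painted tile lying on the desk away in the drying rack: each goes, painted face up, fully home against the back stop of its own slot, thin tiles in the low slots and thick tiles in the high ones. Every slot is closed by a stop pin in a close sleeve, so draw the pin straight up out of any slot you use and hang it by its loop handle on one of the hooks of the stand; in the end every pin is either hanging there or fully down in its sleeve. Leave the dishes, jar, bottle and sponge where they are.

Things in the scene. Friction and masses are not known exactly. Their poses are not given: they have to be found in the camera images.
- tile_thin_a: Rectangular ceramic tile, thin, 80 mm long (its x), 50 mm wide (its y), 8 mm thick, lying painted face up at the start. Origin: centre of the underside; z points out of the painted face. Only two or three of the four tiles are present in a run.
- tile_thin_b: Rectangular ceramic tile, thin, 80 mm long (its x), 50 mm wide (its y), 8 mm thick, lying painted face up at the start. Origin: centre of the underside; z points out of the painted face. Only two or three of the four tiles are present in a run.
- tile_thick_a: Rectangular ceramic tile, thick, 80 mm long (its x), 50 mm wide (its y), 13 mm thick, lying painted face up at the start. Origin: centre of the underside; z points out of the painted face. Only two or three of the four tiles are present in a run.
- tile_thick_b: Rectangular ceramic tile, thick, 80 mm long (its x), 50 mm wide (its y), 13 mm thick, lying painted face up at the start. Origin: centre of the underside; z points out of the painted face. Only two or three of the four tiles are present in a run.
- slot_thin_a: Low slot (for 8 mm tiles): a wooden channel open at its -x end; 10.5 mm high, 54 mm wide (flared at the mouth), 75 mm deep inside. Origin: on its floor, 6 mm above the table, mid width, 35 mm behind the mouth, 40 mm before the back stop: where a tile's underside centre lies when fully home (its near edge then sticks out 5 mm). Sleeve top 54.5 mm above the floor.
- slot_thin_b: Low slot (for 8 mm tiles): a wooden channel open at its -x end; 10.5 mm high, 54 mm wide (flared at the mouth), 75 mm deep inside. Origin: on its floor, 6 mm above the table, mid width, 35 mm behind the mouth, 40 mm before the back stop: where a tile's underside centre lies when fully home (its near edge then sticks out 5 mm). Sleeve top 54.5 mm above the floor.
- slot_thick_a: High slot (for 13 mm tiles): a wooden channel open at its -x end; 15.5 mm high, 54 mm wide (flared at the mouth), 75 mm deep inside. Origin: on its floor, 6 mm above the table, mid width, 35 mm behind the mouth, 40 mm before the back stop: where a tile's underside centre lies when fully home (its near edge then sticks out 5 mm). Sleeve top 59.5 mm above the floor.
- slot_thick_b: High slot (for 13 mm tiles): a wooden channel open at its -x end; 15.5 mm high, 54 mm wide (flared at the mouth), 75 mm deep inside. Origin: on its floor, 6 mm above the table, mid width, 35 mm behind the mouth, 40 mm before the back stop: where a tile's underside centre lies when fully home (its near edge then sticks out 5 mm). Sleeve top 59.5 mm above the floor.
- pin_a: Steel stop pin, 0.11 kg, its foot on a slot's floor, blocking it. Shaft 12 mm in diameter, 74 mm long; on top a square loop handle 40 mm wide (its y), 10 mm thick (its x), 74 to 122 mm above the foot, with an opening 24 mm wide, 82 to 114 mm above the foot; the top bar's underside (114 mm) rests on a hook. Origin: centre of the foot; z up the shaft. Which pin is in which slot varies.
- pin_b: Steel stop pin, 0.11 kg, its foot on a slot's floor, blocking it. Shaft 12 mm in diameter, 74 mm long; on top a square loop handle 40 mm wide (its y), 10 mm thick (its x), 74 to 122 mm above the foot, with an opening 24 mm wide, 82 to 114 mm above the foot; the top bar's underside (114 mm) rests on a hook. Origin: centre of the foot; z up the shaft. Which pin is in which slot varies.
- pin_c: Steel stop pin, 0.11 kg, its foot on a slot's floor, blocking it. Shaft 12 mm in diameter, 74 mm long; on top a square loop handle 40 mm wide (its y), 10 mm thick (its x), 74 to 122 mm above the foot, with an opening 24 mm wide, 82 to 114 mm above the foot; the top bar's underside (114 mm) rests on a hook. Origin: centre of the foot; z up the shaft. Which pin is in which slot varies.
- pin_d: Steel stop pin, 0.11 kg, its foot on a slot's floor, blocking it. Shaft 12 mm in diameter, 74 mm long; on top a square loop handle 40 mm wide (its y), 10 mm thick (its x), 74 to 122 mm above the foot, with an opening 24 mm wide, 82 to 114 mm above the foot; the top bar's underside (114 mm) rests on a hook. Origin: centre of the foot; z up the shaft. Which pin is in which slot varies.
- hook_stand: Fixed wooden stand, 260 mm wide (its y), 200 mm high, with three steel hooks 85 mm apart that point to its -x (towards the robot). Each is a level 7 mm bar, its top 183.5 mm above the table, from the board (face at x = +33 mm) to x = -20 mm, then turned up to a tip at x = -31 mm, 194 mm above the table. Origin: on the table, 20 mm in front of the base's centre.
- rack: Fixed board, 320 x 94 x 6 mm, with four slots (roofs 6 mm) side by side 78 mm apart, in any order, all facing its -x; their back stops are open in the middle. Over x = +10 mm, y = 0 of each slot stands a 28 mm square aluminium sleeve with an upright 13.5 mm square bore holding a pin; a pin leaves it after 60 mm of straight lift. Origin: underside, 40 mm behind the mouths.
- hook_0 (a point): Top of the level bar of hook 0 (0 is at the stand's -y end, 2 at +y), 25 mm inwards of the bend to the upturned tip and 28 mm in front of the board.
- hook_1 (a point): Top of the level bar of hook 1 (0 is at the stand's -y end, 2 at +y), 25 mm inwards of the bend to the upturned tip and 28 mm in front of the board.
- hook_2 (a point): Top of the level bar of hook 2 (0 is at the stand's -y end, 2 at +y), 25 mm inwards of the bend to the upturned tip and 28 mm in front of the board.
- dish_a: Small closed colour dish, 48 mm across, 16 mm high; a bystander, to be left alone. Origin: centre of the underside.
- dish_b: Small closed colour dish, 48 mm across, 16 mm high; a bystander, to be left alone. Origin: centre of the underside.
- dish_c: Small closed colour dish, 48 mm across, 16 mm high; a bystander, to be left alone. Origin: centre of the underside.
- water_jar: Glass water jar, 60 mm across, 85 mm high; a bystander, to be left alone. Origin: centre of the underside.
- sponge_block: Yellow sponge block, 70 x 50 x 30 mm; a bystander, to be left alone. Origin: centre of the underside.
- medium_bottle: White bottle, 48 mm across, 100 mm high; a bystander, to be left alone. Origin: centre of the underside.
Mind the look-alikes: they are no part of the job. What is shaped like the tile_thick_a but green or purple is not meant.

How it is judged:
By the outcome, as a careful person would: the job done as asked, in the order asked, and still so for the second after the job is handed in, with the robot touching nothing.
Of tile_thin_a, tile_thin_b, tile_thick_a, tile_thick_b only 2 to 3 are there at a start; the rules pass over those that are not, and their reading is None.
At some moment in a run one of tile_thin_a, tile_thin_b, tile_thick_a, tile_thick_b may be knocked a few centimetres aside while the robot is not near it.
It also fails if it takes over 210 s, if anything falls off the work surface, if the arm or the gripper's body presses on something with over 40 N, if the wrist force passes 120 N, or if a joint passes its speed limit or range.

## Working session

There is one attempt and no reset: what is moved stays moved. The work goes in short steps, Python scripts to look and compute and a tool call to move; the robot and the scene stay as the last step left them, time stands still between calls to the robot, and variables do not carry over. Pictures are saved under pics/ and viewed, at most 14 in all, crops included, and the job is handed in when it is done.

Besides the shell and the picture viewer there is one more tool, called after "Emit:" by a JSON object that holds its "name" and its "arguments", one argument or row to a line. jog_arm: Moves the arm, as the interface text tells. Shifts and turns lie within -1 to 1; 1 stands for 4 cm of shift or 4 degrees of turn. Its arguments: {"type":"object","properties":{"motion":{"type":"array","items":{"type":"number"}},"grip_force":{"type":"number"}},"required":["motion"]}

```bash
mkdir -p pics; ls
python3 - <<'E'
from rig import robot
import cv2
o=robot.get_obs();print(o, robot.tip_reach)
for n in ("scene","top"):
    cv2.imwrite(f"pics/{n}0.png",robot.camera(n)); c=robot.calibration(n); print(n,c)
print(robot.calibration("wrist"))
E
```

```text
pics
{'time': 0.0, 'q': array([ 1.05549266e+00,  5.28484397e-01,  1.43390524e+00, -5.08242141e-06,
        1.18137399e+00, -1.78508815e-01]), 'joint_velocities': array([ 1.11578179e-04,  2.59840805e-03,  4.51739426e-04, -4.92041909e-04,
        6.86072088e-05,  1.16051140e-03]), 'joint_torque': array([ 1.11293843e-04, -4.40038133e+01, -1.76591724e+01,  6.31416868e-02,
        5.84713288e-02, -2.00482464e-04]), 'position': array([0.20616479, 0.58926952, 0.23255947]), 'tool_rot': array([ 1.67601606e-01,  9.85854210e-01, -1.02162288e-03, -3.66844941e-04]), 'ft_force': array([ 0.96810584, -0.48388979, -0.6773829 ]), 'moment': array([ 0.03372535, -0.04360484, -0.0255795 ]), 'grip_force': 0.0, 'grip_width': 0.08697337974768339} 0.011
scene {'fx': 427.3789088312704, 'fy': 427.3789088312704, 'cx': 316.4405321973752, 'cy': 198.29834087526132, 'dist_coeffs': array([0.03590021, 0.        , 0.        , 0.        , 0.        ]), 'R': array([[ 0.26187568,  0.96503329, -0.01148342],
       [ 0.60094589, -0.1723627 , -0.78048391],
       [-0.75517228,  0.19748884, -0.62507039]]), 't': array([-0.0906
[... 275 characters left out ...]
64548],
       [-0.99035989, -0.00837799, -0.13826456],
       [ 0.1381805 ,  0.00989858, -0.9903576 ]]), 't': array([-0.05148115,  0.5327552 ,  1.48017132])}
{'fx': 305.1759411501658, 'fy': 305.1759411501658, 'cx': 320.9945183317516, 'cy': 197.16609010180665, 'dist_coeffs': array([0.01148421, 0.        , 0.        , 0.        , 0.        ]), 'T_tool_cam': array([[ 5.31244005e-04, -9.54002576e-01, -2.99797937e-01,
         8.25869578e-02],
       [ 9.99999820e-01,  5.89931061e-04, -1.05243693e-04,
         6.97861162e-04],
       [ 2.77262869e-04, -2.99797827e-01,  9.54002718e-01,
        -1.51732928e-01],
       [ 0.00000000e+00,  0.00000000e+00,  0.00000000e+00,
         1.00000000e+00]])}
```

View pics/scene0.png

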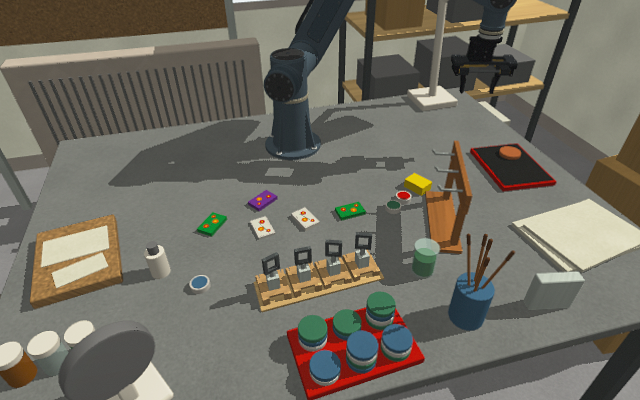

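View pics/top0.png

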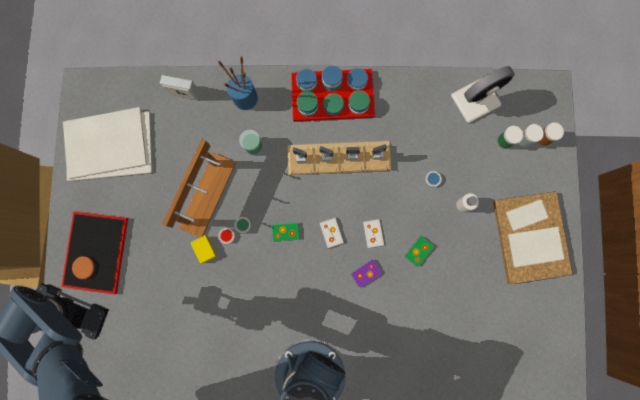

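The top view shows two white painted tiles at (331,232) and (373,233), with green and purple decoys around them. The rack is at (340,157) and the hook stand at (200,190), with hooks at about (210,160), (197,188) and (182,212). I'll enlarge these areas.

```bash
cat > h.py <<'E'
import numpy as np, cv2
from scipy.spatial.transform import Rotation as Rn
from rig import robot
def cam(name,o=None):
    c=robot.calibration(name); K=np.array([[c['fx'],0,c['cx']],[0,c['fy'],c['cy']],[0,0,1]])
    if name=='wrist':
        o=o or robot.get_obs(); T=np.eye(4); T[:3,:3]=Rn.from_quat(o['tool_rot']).as_matrix(); T[:3,3]=o['position']
        M=np.linalg.inv(T@c['T_tool_cam']); R,t=M[:3,:3],M[:3,3]
    else: R,t=c['R'],c['t']
    return K,np.array(c['dist_coeffs']),R,t
def ray(C,uv):
    K,d,R,t=C; p=cv2.undistortPoints(np.array([[uv]],float),K,d)[0,0]
    return -R.T@t, R.T@np.array([p[0],p[1],1])
def at_z(C,uv,z):
    o,r=ray(C,uv); return o+r*(z-o[2])/r[2]
def proj(C,X):
    K,d,R,t=C; return cv2.projectPoints(np.atleast_2d(np.asarray(X,float)),cv2.Rodrigues(R)[0],t,K,d)[0][:,0]
def crop(img,x0,y0,x1,y1,s): return cv2.resize(img[y0:y1,x0:x1],None,fx=s,fy=s,interpolation=cv2.INTER_CUBIC)
def go(target,yaw=None,Rt=None,cur=None):
    """shift in tool units (4cm) and turn units (4deg) to target pose (tool down, tool-y at yaw: columns x,y,z)"""
    o=robot.get_obs(); R0=Rn.from_quat(o['tool_rot']); p=np.array(o['position']) if cur is None else cur
    if yaw is not None: Rt=down(yaw)
    s=R0.inv().apply(np.asarray(target)-p)/0.04
    r=(R0.inv()*Rt).as_rotvec(degrees=True)/4 if Rt is not None else np.zeros(3)
    print('pos',p.round(4),'shift',s.round(3),'turn',r.round(3),'rows>=',np.ceil(max(abs(s).max(),abs(r).max())))
def down(yaw):
    """tool z down, tool x axis at heading yaw (deg)"""
    c,s=np.cos(np.radians(yaw)),np.sin(np.radians(yaw)); return Rn.from_matrix(np.array([[c,s,0],[s,-c,0],[0,0,-1]]))
E
python3 - <<'E'
import cv2,numpy as np
from h import *
t=cv2.imread('pics/top0.png'); s=cv2.imread('pics/scene0.png')
a=crop(t,280,135,400,180,6); b=crop(t,310,210,400,255,8)[:,:720]
cv2.imwrite('pics/c1.png',np.vstack([a,b][:2])[:600])
a=crop(s,240,230,390,310,5); b=crop(s,240,190,390,230,5)
cv2.imwrite('pics/c2.png',np.vstack([b,a]))
print(Rn.from_quat(robot.get_obs()['tool_rot']).as_matrix().round(3))
E
```

```text
[[-0.944  0.33  -0.001]
 [ 0.33   0.944 -0.002]
 [ 0.    -0.002 -1.   ]]
```

View pics/c1.png

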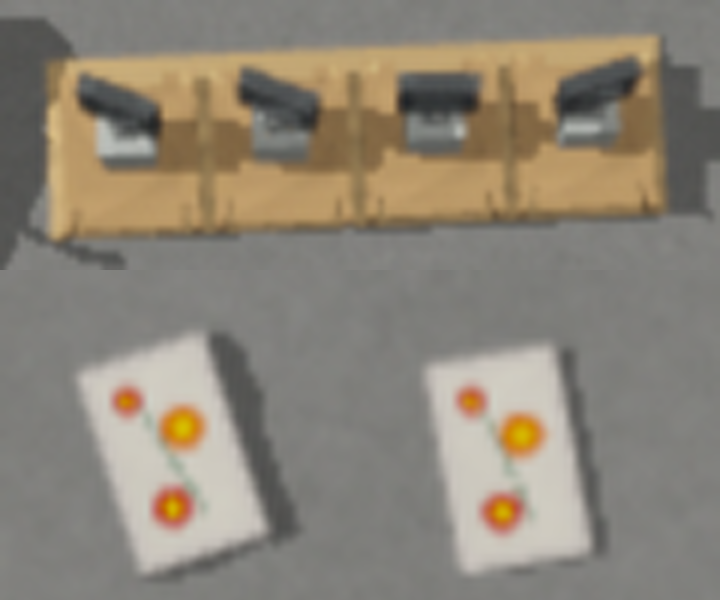

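View pics/c2.png

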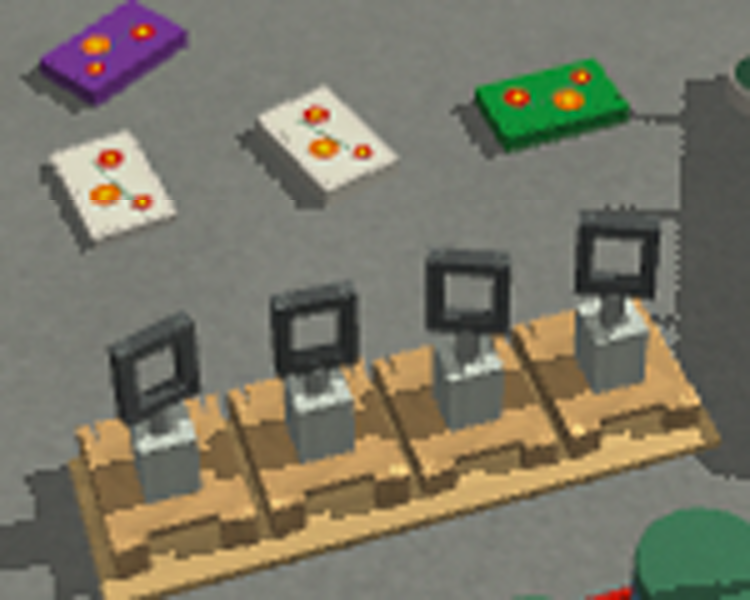

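Run:
```python
from h import *
C=cam('top')
f=lambda u,v,z:at_z(C,(u,v),z)[:2].round(4)
for n,p in dict(nl=(50,238),nr=(663,212),fr=(660,35),fl=(45,62)).items(): print(n,f(280+p[0]/6,135+p[1]/6,.003 if n!='x' else 0))
for p in [(119,100),(278,97),(439,90),(598,82)]: print('pin loop',f(280+p[0]/6,135+p[1]/6,.128-.02))
for n,P in dict(L=[(77,378),(207,330),(270,530),(143,575)],R=[(425,365),(553,345),(592,550),(463,575)]).items():
    P=np.array([f(310+u/8,210+(v-270)/8,.01) for u,v in P]); print(n,P.mean(0),np.linalg.norm(np.roll(P,-1,0)-P,axis=1).round(4))
    e=(P[0]+P[1]-P[2]-P[3]); print(np.degrees(np.arctan2(e[1],e[0])))
for p in [(210,160),(197,188),(182,212)]: print('hook',f(*p,.1835))
```

```text
nl [0.6113 0.0764]
nr [ 0.6277 -0.2424]
fr [ 0.7224 -0.2417]
fl [0.7052 0.0811]
pin loop [0.6603 0.0347]
pin loop [ 0.6623 -0.0428]
pin loop [ 0.6665 -0.1213]
pin loop [ 0.6712 -0.1989]
L [ 0.43045 -0.06065] [0.0531 0.0802 0.0513 0.0793]
18.503130995632134
R [ 0.429375 -0.18815 ] [0.0498 0.0796 0.0501 0.0813]
10.451293105323048
hook [0.6176 0.28  ]
hook [0.5384 0.3129]
hook [0.4712 0.3519]
```

Run:
```python
from h import *
go([0.5,-0.08,0.25],yaw=183)
```

```text
pos [0.2062 0.5893 0.2327] shift [-12.462 -13.366  -0.411] turn [-0.027 -0.01  -5.575] rows>= 14.0
```

Emit:
{"name": "jog_arm", "arguments": {
  "motion": [-0.89,-0.955,-0.03,0,0,0,-0.4,-0.89,-0.955,-0.03,0,0,0,-0.4,-0.89,-0.955,-0.03,0,0,0,-0.4,-0.89,-0.955,-0.03,0,0,0,-0.4,-0.89,-0.955,-0.03,0,0,0,-0.4,-0.89,-0.955,-0.03,0,0,0,-0.4,-0.89,-0.955,-0.03,0,0,0,-0.4,-0.89,-0.955,-0.03,0,0,0,-0.4,-0.89,-0.955,-0.03,0,0,0,-0.4,-0.89,-0.955,-0.03,0,0,0,-0.4,-0.89,-0.955,-0.03,0,0,0,-0.4,-0.89,-0.955,-0.03,0,0,0,-0.4]
}}

```text
time: 1.6
position: [0.4585, 0.0144, 0.2478]
tool_rot: [0.168, 0.986, 0.0, -0.0]
ft_force: [0.7, -0.2, -0.9]
grip_width: 0.0607
grip_force: 0.0
```

Emit:
{"name": "jog_arm", "arguments": {
  "motion": [-0.89,-0.955,-0.03,0,0,0,-0.4,-0.89,-0.955,-0.03,0,0,0,-0.4,0,0,0,0,0,-0.95,-0.4,0,0,0,0,0,-0.95,-0.4,0,0,0,0,0,-0.95,-0.4,0,0,0,0,0,-0.95,-0.4,0,0,0,0,0,-0.95,-0.4,0,0,0,0,0,-0.83,-0.4,0,0,0,0,0,0,-0.4,0,0,0,0,0,0,-0.4]
}}

```text
time: 2.85
position: [0.5, -0.0795, 0.2502]
tool_rot: [-0.026, 1.0, 0.0, -0.0]
ft_force: [-0.3, 0.4, 0.7]
grip_width: 0.061
grip_force: 0.0
```

Run:
```python
from h import *
import json
o=robot.get_obs(); im=robot.camera('wrist'); cv2.imwrite('pics/w1.png',im)
json.dump({k:list(o[k]) for k in('position','tool_rot')},open('w1.json','w'))
print(o['position'],o['grip_width'],o['time']);
```

```text
[ 0.50002137 -0.07953275  0.25017135] 0.060970744645699515 2.85
```

View pics/w1.png

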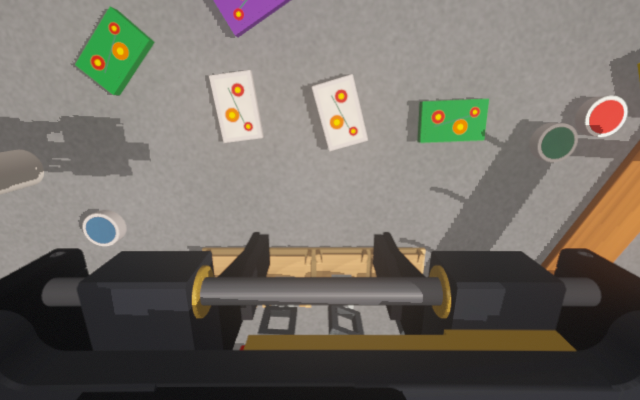

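The wrist view shows the tiles clearly, but the gripper hides the rack. White tiles are at (235,106) and (339,112), and both look fairly thin from above. I'll move further out so the camera stands over the rack.

Emit:
{"name": "jog_arm", "arguments": {
  "motion": [-0.95,0,0,0,0,0,-0.4,-0.95,0,0,0,0,0,-0.4,-0.95,0,0,0,0,0,-0.4,-0.95,0,0,0,0,0,-0.4,-0.95,0,0,0,0,0,-0.4,-0.75,0,0,0,0,0,-0.4,0,0,0,0,0,0,-0.4,0,0,0,0,0,0,-0.4]
}}

```text
time: 3.9
position: [0.7187, -0.0678, 0.2497]
tool_rot: [-0.026, 1.0, 0.0, -0.001]
ft_force: [-1.2, 0.0, -0.4]
grip_width: 0.0609
grip_force: 0.0
```

Run:
```python
from h import *
import json
o=robot.get_obs(); im=robot.camera('wrist'); cv2.imwrite('pics/w2.png',im)
json.dump({k:list(o[k]) for k in('position','tool_rot')},open('w2.json','w'))
print(o['position'])
# overlay hypotheses on scene
s=cv2.imread('pics/scene0.png'); C=cam('scene'); k=6; x0,y0=250,222
a=crop(s,x0,y0,383,322,k)
yaw=np.radians(2.95); ex=np.array([np.cos(yaw),np.sin(yaw),0]); ey=np.array([-np.sin(yaw),np.cos(yaw),0]); O=np.array([.6666,-.081,0])
def dr(P,col): cv2.polylines(a,[np.int32((proj(C,P)-[x0-.5,y0-.5])*k)],True,col,1)
for i in range(4):
    c=O+ey*78*(i-1.5)/1000+ex*.005
    for z,col in((.0605,(255,0,0)),(.0655,(0,0,255))): dr([c+ex*sx*.014+ey*sy*.014+[0,0,z] for sx,sy in((1,1),(1,-1),(-1,-1),(-1,1))],col)
dr([O+ex*sx*.047+ey*sy*.16+[0,0,.006] for sx,sy in((1,1),(1,-1),(-1,-1),(-1,1))],(0,255,0))
cv2.imwrite('pics/ov.png',a)
```

```text
[ 0.71866338 -0.06782956  0.24972586]
```

View pics/w2.png

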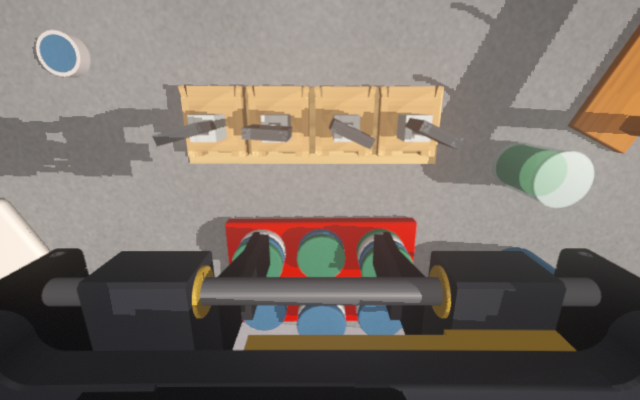

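View pics/ov.png

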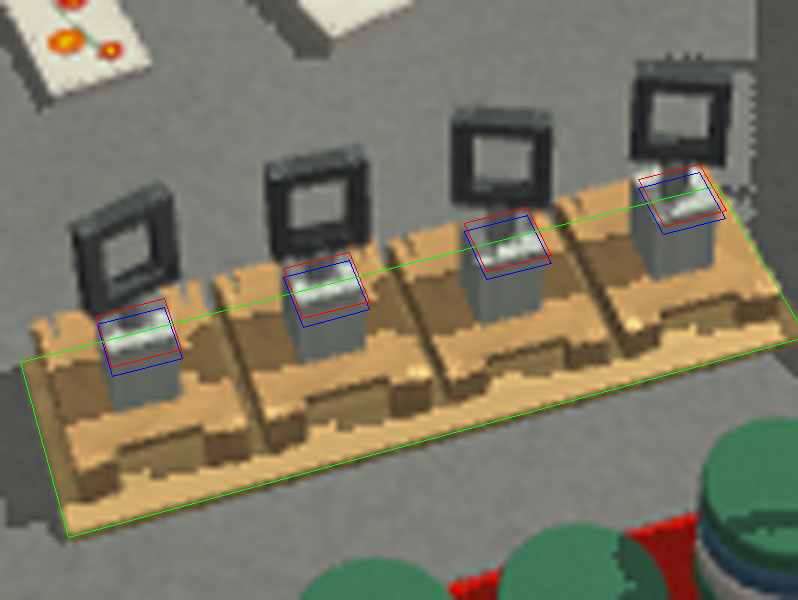

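Run:
```python
from h import *
C=cam('scene'); k=6; x0,y0=250,222
yaw=np.radians(2.95); ex=np.array([np.cos(yaw),np.sin(yaw),0]); ey=np.array([-np.sin(yaw),np.cos(yaw),0]); O=np.array([.6666,-.081,0])
for i in range(4):
    c=O+ey*78*(i-1.5)/1000+ex*.019
    print(i,(proj(C,[c+[0,0,z] for z in(.0225,.0275,.0605,.0655)])-[x0-.5,y0-.5])*k)
s=cv2.imread('pics/scene0.png')
a=crop(s,250,262,316,312,12); b=crop(s,314,242,380,292,12)
w=cv2.imread('pics/w2.png')
cv2.imwrite('pics/z.png',np.hstack([cv2.resize(s[258:314,250:316],None,fx=6,fy=10,interpolation=0),cv2.resize(s[240:296,317:383],None,fx=6,fy=10,interpolation=0)]))
cv2.imwrite('pics/w2c.png',crop(w,170,75,450,175,2.85))
```

```text
0 [[154.42876509 429.21663129]
 [153.55055166 421.212198  ]
 [147.61602287 367.17360499]
 [146.69530433 358.7977484 ]]
1 [[339.18734782 380.44037379]
 [338.86461953 372.43965794]
 [336.68516724 318.44644124]
 [336.34724997 310.08078019]]
2 [[517.44531596 333.56916415]
 [517.64090138 325.5747068 ]
 [518.96265679 271.64245313]
 [519.16773504 263.28915501]]
3 [[689.72736222 288.44584789]
 [690.40848697 280.45959827]
 [695.00790339 226.60002802]
 [695.72097148 218.26068196]]
```

View pics/z.png

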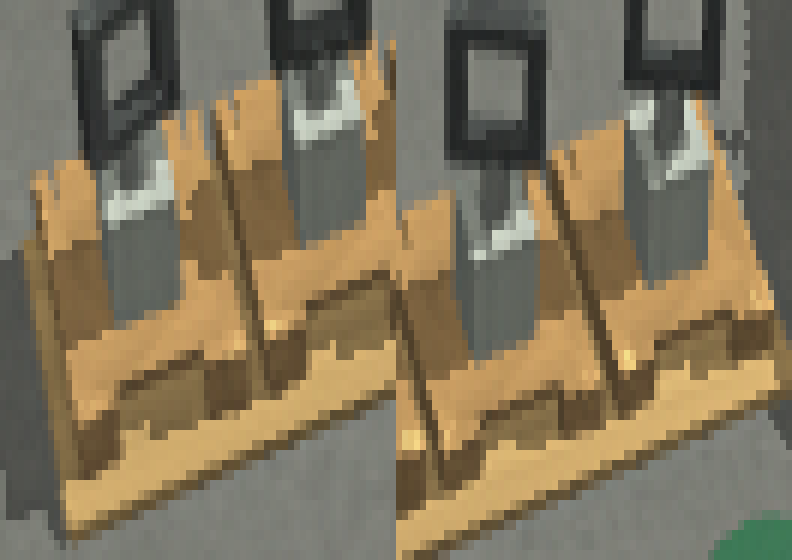

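View pics/w2c.png

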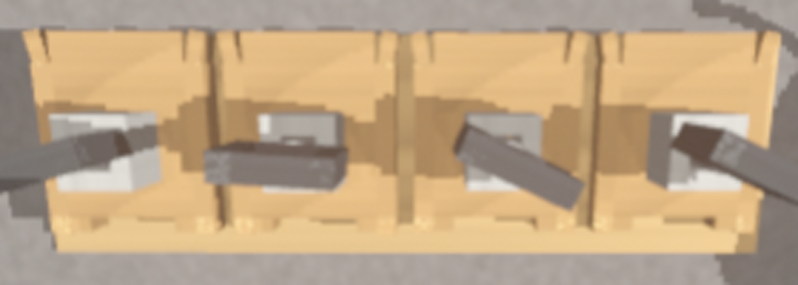

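```bash
cat >> h.py <<'E'
import json
def camw(f): return cam('wrist',{k:np.array(v) for k,v in json.load(open(f)).items()})
E
python3 - <<'E'
from h import *
C=camw('w2.json'); f=lambda u,v,z:at_z(C,(170+(u-1)/2.85,75+(v-1)/2.85),z)[:2].round(4)
print('back',f(57,250,.006),f(755,250,.006))
print('sl2',f(502,151,.0605),'sl3',f(711,151,.0605),'sl1',f(304,151,.0655),'sl0 ',f(117,151,.0655))
C1=camw('w1.json')
for p in [(235,106),(339,112)]: print(at_z(C1,p,.01)[:2].round(4))
# handle hypotheses: pin yaw overlays
a=cv2.resize(cv2.imread('pics/w2.png')[75:175,120:480],None,fx=2.2,fy=2.2,interpolation=cv2.INTER_CUBIC)
E
```

```text
back [ 0.7214 -0.2391] [0.7043 0.0809]
sl2 [ 0.662  -0.0431] sl3 [0.6578 0.0368] sl1 [ 0.6656 -0.1182] sl0  [ 0.6695 -0.1886]
[ 0.4289 -0.1885]
[ 0.4292 -0.0604]
```

Run:
```python
from h import *
go([0.575,0.385,0.32],yaw=244)
C=camw('w2.json')
for X in [(0.6655,-0.119,.128),(0.662,-.0425,.128)]: print((proj(C,[X])[0]-[170,75])*2.85)
```

```text
pos [ 0.7185 -0.0679  0.2501] shift [ 2.994 11.496 -1.738] turn [  0.02   -0.022 -15.249] rows>= 16.0
[272.19408222 165.65404096]
[519.89054955 167.56394   ]
```

Emit:
{"name": "jog_arm", "arguments": {
  "motion": [0.25,0.958,-0.145,0,0,0,-0.29,0.25,0.958,-0.145,0,0,0,-0.29,0.25,0.958,-0.145,0,0,0,-0.29,0.25,0.958,-0.145,0,0,0,-0.29,0.25,0.958,-0.145,0,0,0,-0.29,0.25,0.958,-0.145,0,0,0,-0.29,0.25,0.958,-0.145,0,0,0,-0.29,0.25,0.958,-0.145,0,0,0,-0.29,0.25,0.958,-0.145,0,0,0,-0.29,0.25,0.958,-0.145,0,0,0,-0.29,0.25,0.958,-0.145,0,0,0,-0.29,0.25,0.958,-0.145,0,0,0,-0.29]
}}

```text
time: 5.45
position: [0.5743, 0.3852, 0.3206]
tool_rot: [-0.026, 1.0, -0.0, -0.0]
ft_force: [0.5, 0.2, -0.4]
grip_width: 0.0557
grip_force: 0.0
```

Emit:
{"name": "jog_arm", "arguments": {
  "motion": [0,0,0,0,0,-1,-0.29,0,0,0,0,0,-1,-0.29,0,0,0,0,0,-1,-0.29,0,0,0,0,0,-1,-0.29,0,0,0,0,0,-1,-0.29,0,0,0,0,0,-1,-0.29,0,0,0,0,0,-1,-0.29,0,0,0,0,0,-1,-0.29,0,0,0,0,0,-1,-0.29,0,0,0,0,0,-1,-0.29,0,0,0,0,0,-1,-0.29,0,0,0,0,0,-1,-0.29]
}}

```text
time: 6.95
position: [0.5748, 0.384, 0.3203]
tool_rot: [-0.431, 0.902, -0.0, -0.0]
ft_force: [0.5, -0.4, -0.5]
grip_width: 0.0557
grip_force: 0.0
```

Emit:
{"name": "jog_arm", "arguments": {
  "motion": [0,0,0,0,0,-1,-0.29,0,0,0,0,0,-1,-0.29,0,0,0,0,0,-1,-0.29,0,0,0,0,0,-0.25,-0.29,0,0,0,0,0,0,-0.29,0,0,0,0,0,0,-0.29]
}}

```text
time: 7.7
position: [0.5756, 0.3847, 0.3201]
tool_rot: [-0.53, 0.848, -0.0, -0.0]
ft_force: [-0.8, 0.2, 0.4]
grip_width: 0.0562
grip_force: 0.0
```

Run:
```python
from h import *
o=robot.get_obs(); im=robot.camera('wrist'); cv2.imwrite('pics/w3.png',im)
json.dump({k:list(o[k]) for k in('position','tool_rot')},open('w3.json','w'))
print(o['position'],o['time'],o['q'].round(2))
cv2.imwrite('pics/w3c.png',crop(im,120,0,520,280,2))
```

```text
[0.57557687 0.38468767 0.32006839] 7.7 [ 0.43  0.55  1.14 -0.    1.45 -2.26]
```

View pics/w3c.png

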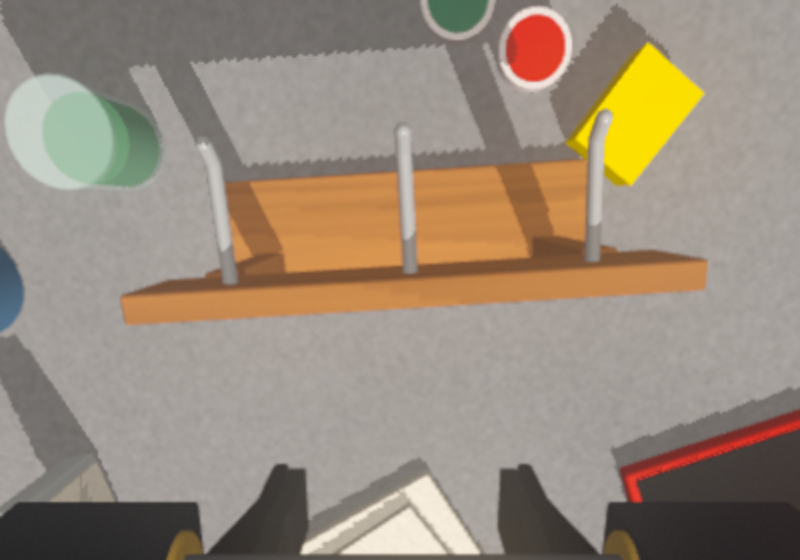

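Run:
```python
from h import *
C=camw('w3.json'); f=lambda u,v,z:at_z(C,(120+(u-.5)/2,(v-.5)/2),z)[:2]
l,r=f(122,297,.2),f(706,262,.2); d=r-l; print(l.round(4),r.round(4),np.linalg.norm(d)); a=np.arctan2(d[1],d[0])-np.pi/2; print('yaw',np.degrees(a))
ex=np.array([np.cos(a),np.sin(a)]);ey=np.array([-np.sin(a),np.cos(a)]); m=(l+r)/2; O=m-.033*ex; print('O',O.round(4))
L=lambda p:np.array([(p-O)@ex,(p-O)@ey]).round(4)
for t,rt in [((203,145),(230,283)),((403,130),(409,272)),((605,117),(593,261))]: print('tip',L(f(*t,.192)),'root',L(f(*rt,.18)))
for i in(-1,0,1): print('hookpt',(O+.005*ex+.085*i*ey).round(4))
```

```text
[0.6689 0.2922] [0.4317 0.391 ] 0.25696745925204173
yaw 67.40287520022625
O [0.5376 0.3111]
tip [-0.0278 -0.0852] root [ 0.0318 -0.0856]
tip [-0.0287 -0.0001] root [ 0.0316 -0.0008]
tip [-0.0286  0.0847] root [0.0317 0.0855]
hookpt [0.618  0.2831]
hookpt [0.5395 0.3158]
hookpt [0.4611 0.3484]
```

Run:
```python
from h import *
go([0.6655,-0.119,0.2],yaw=181)
```

```text
pos [0.5757 0.3847 0.32  ] shift [10.333 -7.541  3.002] turn [-1.0000e-03 -1.0000e-03  1.5748e+01] rows>= 16.0
```

Emit:
{"name": "jog_arm", "arguments": {
  "motion": [0.861,-0.6285,0.25,0,0,0,-0.29,0.861,-0.6285,0.25,0,0,0,-0.29,0.861,-0.6285,0.25,0,0,0,-0.29,0.861,-0.6285,0.25,0,0,0,-0.29,0.861,-0.6285,0.25,0,0,0,-0.29,0.861,-0.6285,0.25,0,0,0,-0.29,0.861,-0.6285,0.25,0,0,0,-0.29,0.861,-0.6285,0.25,0,0,0,-0.29,0.861,-0.6285,0.25,0,0,0,-0.29,0.861,-0.6285,0.25,0,0,0,-0.29,0.861,-0.6285,0.25,0,0,0,-0.29,0.861,-0.6285,0.25,0,0,0,-0.29]
}}

```text
time: 9.25
position: [0.6707, -0.0832, 0.1993]
tool_rot: [-0.499, 0.866, -0.023, -0.02]
ft_force: [-0.3, 0.2, -0.0]
grip_width: 0.0563
grip_force: 0.0
```

Emit:
{"name": "jog_arm", "arguments": {
  "motion": [0,0,0,0,0,1,-0.29,0,0,0,0,0,1,-0.29,0,0,0,0,0,1,-0.29,0,0,0,0,0,1,-0.29,0,0,0,0,0,1,-0.29,0,0,0,0,0,1,-0.29,0,0,0,0,0,1,-0.29,0,0,0,0,0,1,-0.29,0,0,0,0,0,1,-0.29,0,0,0,0,0,1,-0.29,0,0,0,0,0,1,-0.29,0,0,0,0,0,1,-0.29]
}}

```text
time: 10.75
position: [0.6704, -0.0825, 0.1996]
tool_rot: [-0.103, 0.994, -0.029, -0.009]
ft_force: [0.5, 0.1, 0.7]
grip_width: 0.0562
grip_force: 0.0
```

Emit:
{"name": "jog_arm", "arguments": {
  "motion": [0,0,0,0,0,1,-0.29,0,0,0,0,0,1,-0.29,0,0,0,0,0,1,-0.29,0,0,0,0,0,0.75,-0.29,0,0,0,0,0,0,-0.29,0,0,0,0,0,0,-0.29]
}}

```text
time: 11.5
position: [0.6701, -0.0823, 0.1998]
tool_rot: [0.026, 0.999, -0.03, -0.005]
ft_force: [0.0, -1.1, 0.8]
grip_width: 0.0558
grip_force: 0.0
```

Run:
```python
from h import *
go([0.6655,-0.119,0.104],yaw=181)
im=robot.camera('wrist'); cv2.imwrite('pics/w4.png',crop(im,170,0,470,400,1.5))
```

```text
pos [ 0.6701 -0.0823  0.1998] shift [ 0.048 -0.778  2.445] turn [-0.845 -0.146 -0.996] rows>= 3.0
```

View pics/w4.png

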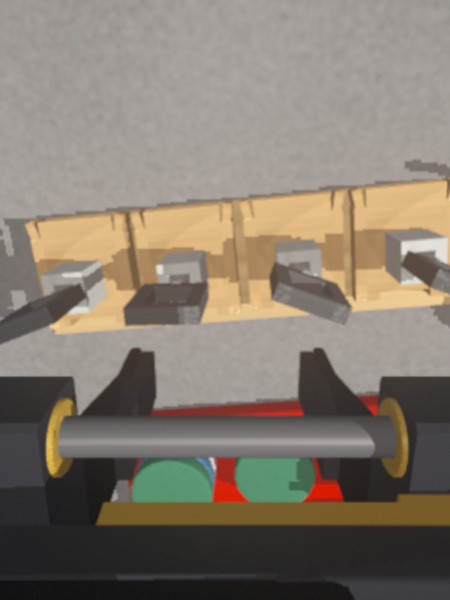

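Emit:
{"name": "jog_arm", "arguments": {
  "motion": [0,0,0,-0.425,-0.07,-0.5,-0.29,0,0,0,-0.42,-0.07,-0.5,-0.29,0,0,0,0,0,0,-0.29]
}}

```text
time: 11.92
position: [0.6699, -0.0829, 0.2]
tool_rot: [-0.008, 1.0, -0.0, -0.0]
ft_force: [0.7, 0.1, -0.4]
grip_width: 0.0559
grip_force: 0.0
```

Run:
```python
from h import *
go([0.6655,-0.119,0.104],yaw=181)
```

```text
pos [ 0.6699 -0.0829  0.2   ] shift [ 0.125 -0.901  2.4  ] turn [-0.003 -0.004 -0.022] rows>= 3.0
```

Emit:
{"name": "jog_arm", "arguments": {
  "motion": [0.125,-0.9,0,0,0,0,-0.29,0,0,0,0,0,0,-0.29,0,0,0.8,0,0,0,-0.29,0,0,0.8,0,0,0,-0.29,0,0,0.8,0,0,0,-0.29,0,0,0,0,0,0,-0.29,0,0,0,0,0,0,0.2,0,0,0,0,0,0,0.2,0,0,0,0,0,0,0.2,0,0,0,0,0,0,0.2],
  "grip_force": 25
}}

```text
time: 13.18
position: [0.6669, -0.1193, 0.1059]
tool_rot: [-0.008, 1.0, -0.001, 0.002]
ft_force: [0.6, -1.7, 4.8]
grip_width: 0.04
grip_force: 24.9
```

Emit:
{"name": "jog_arm", "arguments": {
  "motion": [0,0,-0.2,0,0,0,0.2,0,0,-0.3,0,0,0,0.2,0,0,-0.3,0,0,0,0.2,0,0,-0.3,0,0,0,0.2,0,0,-0.3,0,0,0,0.2,0,0,-0.3,0,0,0,0.2]
}}

```text
time: 13.92
position: [0.6648, -0.1172, 0.173]
tool_rot: [-0.008, 1.0, 0.001, -0.001]
ft_force: [0.1, 0.3, -0.6]
grip_width: 0.0398
grip_force: 24.9
```

Emit:
{"name": "jog_arm", "arguments": {
  "motion": [0,0,-0.4,0,0,0,0.2,0,0,-0.4,0,0,0,0.2,0,0,-0.4,0,0,0,0.2,0,0,-0.4,0,0,0,0.2,0,0,-0.4,0,0,0,0.2,0,0,0,0,0,0,0.2]
}}

```text
time: 14.68
position: [0.6665, -0.1187, 0.254]
tool_rot: [-0.008, 1.0, -0.001, 0.002]
ft_force: [0.7, 0.7, -1.0]
grip_width: 0.0397
grip_force: 24.9
```

Run:
```python
from h import *
O=np.array([.5376,.3111]);a=np.radians(67.4);ex=np.array([np.cos(a),np.sin(a)]);ey=np.array([-ex[1],ex[0]])
for i in(0,1): p=O-.085*ex+.085*i*ey; print(p); go([*p,.184],yaw=247.4)
print(robot.get_obs()['grip_width'])
```

```text
[0.5049349  0.23262713]
pos [ 0.6665 -0.1187  0.254 ] shift [3.898 8.852 1.729] turn [ -0.041   0.033 -16.61 ] rows>= 17.0
[0.42646203 0.26529223]
pos [ 0.6665 -0.1187  0.254 ] shift [5.846 9.702 1.721] turn [ -0.041   0.033 -16.61 ] rows>= 17.0
0.039688664727473545
```

Emit:
{"name": "jog_arm", "arguments": {
  "motion": [0.325,0.738,0,0,0,0,0.2,0.325,0.738,0,0,0,0,0.2,0.325,0.738,0,0,0,0,0.2,0.325,0.738,0,0,0,0,0.2,0.325,0.738,0,0,0,0,0.2,0.325,0.738,0,0,0,0,0.2,0.325,0.738,0,0,0,0,0.2,0.325,0.738,0,0,0,0,0.2,0.325,0.738,0,0,0,0,0.2,0.325,0.738,0,0,0,0,0.2,0.325,0.738,0,0,0,0,0.2,0.325,0.738,0,0,0,0,0.2]
}}

```text
time: 16.18
position: [0.5027, 0.234, 0.2515]
tool_rot: [-0.008, 1.0, -0.0, -0.001]
ft_force: [-0.0, 0.1, -0.7]
grip_width: 0.0399
grip_force: 24.9
```

Emit:
{"name": "jog_arm", "arguments": {
  "motion": [0,0,0,0,0,-1,0.2,0,0,0,0,0,-1,0.2,0,0,0,0,0,-1,0.2,0,0,0,0,0,-1,0.2,0,0,0,0,0,-1,0.2,0,0,0,0,0,-1,0.2,0,0,0,0,0,-1,0.2,0,0,0,0,0,-1,0.2,0,0,0,0,0,-1,0.2,0,0,0,0,0,-1,0.2,0,0,0,0,0,-1,0.2,0,0,0,0,0,-1,0.2]
}}

```text
time: 17.68
position: [0.5032, 0.233, 0.2514]
tool_rot: [-0.415, 0.91, 0.0, -0.001]
ft_force: [-0.1, -0.4, -0.6]
grip_width: 0.04
grip_force: 24.9
```

Emit:
{"name": "jog_arm", "arguments": {
  "motion": [0,0,0,0,0,-1,0.2,0,0,0,0,0,-1,0.2,0,0,0,0,0,-1,0.2,0,0,0,0,0,-1,0.2,0,0,0,0,0,-0.6,0.2,0,0,0.87,0,0,0,0.2,0,0,0.85,0,0,0,0.2,0,0,0,0,0,0,0.2,0,0,0,0,0,0,0.2]
}}

```text
time: 18.8
position: [0.5043, 0.2333, 0.1839]
tool_rot: [-0.555, 0.832, -0.0, 0.0]
ft_force: [0.7, -0.6, -0.2]
grip_width: 0.0398
grip_force: 24.9
```

Run:
```python
from h import *
O=np.array([.5376,.3111]);a=np.radians(67.4);ex=np.array([np.cos(a),np.sin(a)]);ey=np.array([-ex[1],ex[0]])
p=O+.005*ex; go([*p,.184],yaw=247.4)
o=robot.get_obs(); im=robot.camera('wrist'); cv2.imwrite('pics/w5.png',im[100:400,120:520]); print(o['grip_width'])
```

```text
pos [0.5043 0.2333 0.1839] shift [-2.24  -0.021 -0.   ] turn [-0.008  0.01  -0.009] rows>= 3.0
0.039843627711790106
```

View pics/w5.png

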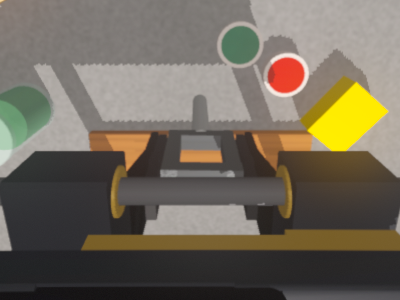

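Emit:
{"name": "jog_arm", "arguments": {
  "motion": [0,0,-0.05,0,0,0,0.2,-0.4,0,0,0,0,0,0.2,-0.4,0,0,0,0,0,0.2,-0.4,0,0,0,0,0,0.2,-0.4,0,0,0,0,0,0.2,0,0,0,0,0,0,0.2]
}}

```text
time: 19.6
position: [0.5288, 0.2937, 0.1851]
tool_rot: [-0.555, 0.832, 0.0, 0.0]
ft_force: [-0.5, -0.7, -0.5]
grip_width: 0.0394
grip_force: 24.9
```

Emit:
{"name": "jog_arm", "arguments": {
  "motion": [-0.3,0,0,0,0,0,0.2,-0.34,0,0,0,0,0,0.2,0,0,0,0,0,0,0.2,0,0,0,0,0,0,0.2]
}}

```text
time: 20.1
position: [0.5379, 0.3158, 0.1852]
tool_rot: [-0.555, 0.832, 0.0, -0.0]
ft_force: [0.2, -0.4, -1.7]
grip_width: 0.0396
grip_force: 24.9
```

Emit:
{"name": "jog_arm", "arguments": {
  "motion": [0,0,0.15,0,0,0,0.2,0,0,0.15,0,0,0,0.2,0,0,0.1,0,0,0,0.2,0,0,0,0,0,0,0.2,0,0,0,0,0,0,0.2]
}}

```text
time: 20.72
position: [0.5378, 0.3156, 0.1693]
tool_rot: [-0.555, 0.832, 0.0, -0.0]
ft_force: [-0.6, -1.0, 0.2]
grip_width: 0.0399
grip_force: 24.9
```

Force is near zero so far, so I'll lower in small steps until the bar touches the hook.

Emit:
{"name": "jog_arm", "arguments": {
  "motion": [0,0,0.05,0,0,0,0.2,0,0,0.03,0,0,0,0.2,0,0,0,0,0,0,0.2]
}}

```text
time: 21.1
position: [0.5379, 0.3157, 0.1689]
tool_rot: [-0.555, 0.832, -0.0, 0.0]
ft_force: [-5.4, -3.3, 13.9]
grip_width: 0.0397
grip_force: 24.9
```

Emit:
{"name": "jog_arm", "arguments": {
  "motion": [0,0,-0.05,0,0,0,-0.24,0,0,0,0,0,0,-0.24,0,0,0,0,0,0,-0.24,0,0,-0.4,0,0,0,-0.24,0,0,-0.8,0,0,0,-0.24,0,0,-0.8,0,0,0,-0.24,0,0,-0.6,0,0,0,-0.24,0.5,0,0,0,0,0,-0.24,0.5,0,0,0,0,0,-0.24,0,0,0,0,0,0,-0.24]
}}

```text
time: 22.35
position: [0.5226, 0.2783, 0.2731]
tool_rot: [-0.554, 0.832, 0.0, 0.0]
ft_force: [0.1, 0.8, -0.0]
grip_width: 0.0538
grip_force: 0.0
```

Run:
```python
from h import *
s=robot.camera('scene'); cv2.imwrite('pics/s2.png',np.hstack([crop(s,400,120,500,260,4),crop(s,260,170,360,310,4)]))
go([0.662,-.0425,.26],yaw=155)
```

```text
pos [0.5231 0.279  0.273 ] shift [ 6.077 -6.304  0.321] turn [9.0000e-03 2.3000e-02 2.3079e+01] rows>= 24.0
```

View pics/s2.png

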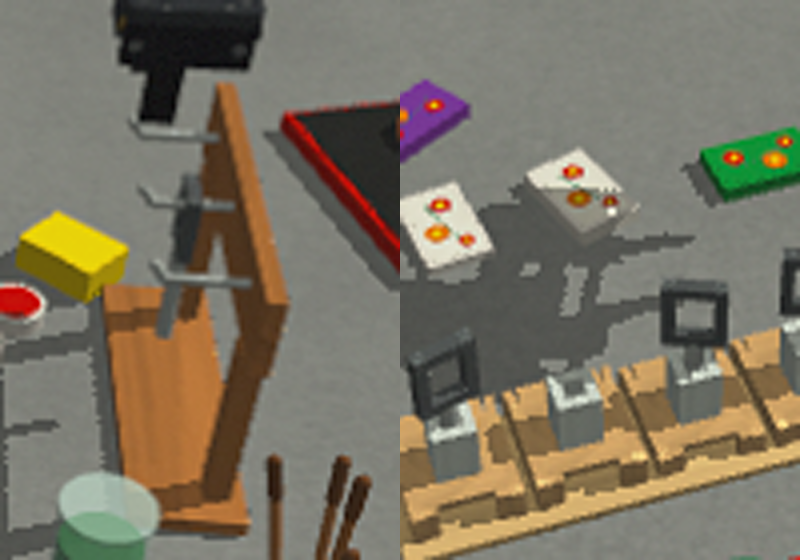

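Emit:
{"name": "jog_arm", "arguments": {
  "motion": [0.506,-0.525,0,0,0,0,-0.24,0.506,-0.525,0,0,0,0,-0.24,0.506,-0.525,0,0,0,0,-0.24,0.506,-0.525,0,0,0,0,-0.24,0.506,-0.525,0,0,0,0,-0.24,0.506,-0.525,0,0,0,0,-0.24,0.506,-0.525,0,0,0,0,-0.24,0.506,-0.525,0,0,0,0,-0.24,0.506,-0.525,0,0,0,0,-0.24,0.506,-0.525,0,0,0,0,-0.24,0.506,-0.525,0,0,0,0,-0.24,0.506,-0.525,0,0,0,0,-0.24]
}}

```text
time: 23.9
position: [0.6648, -0.0142, 0.272]
tool_rot: [-0.532, 0.847, -0.015, -0.013]
ft_force: [0.1, -0.3, 0.1]
grip_width: 0.0542
grip_force: 0.0
```

Emit:
{"name": "jog_arm", "arguments": {
  "motion": [0,0,0,0,0,1,-0.29,0,0,0,0,0,1,-0.29,0,0,0,0,0,1,-0.29,0,0,0,0,0,1,-0.29,0,0,0,0,0,1,-0.29,0,0,0,0,0,1,-0.29,0,0,0,0,0,1,-0.29,0,0,0,0,0,1,-0.29,0,0,0,0,0,1,-0.29,0,0,0,0,0,1,-0.29,0,0,0,0,0,1,-0.29,0,0,0,0,0,1,-0.29]
}}

```text
time: 25.4
position: [0.6644, -0.0138, 0.272]
tool_rot: [-0.141, 0.99, -0.019, -0.005]
ft_force: [1.6, -0.2, -0.6]
grip_width: 0.0563
grip_force: 0.0
```

Emit:
{"name": "jog_arm", "arguments": {
  "motion": [0,0,0,0,0,1,-0.29,0,0,0,0,0,1,-0.29,0,0,0,0,0,1,-0.29,0,0,0,0,0,1,-0.29,0,0,0,0,0,1,-0.29,0,0,0,0,0,1,-0.29,0,0,0,0,0,1,-0.29,0,0,0,0,0,1,-0.29,0,0,0,0,0,1,-0.29,0,0,0,0,0,1,-0.29,0,0,0,0,0,0.8,-0.29,0,0,0,0,0,0,-0.29]
}}

```text
time: 26.9
position: [0.6643, -0.0137, 0.272]
tool_rot: [0.232, 0.972, -0.019, 0.002]
ft_force: [-0.1, -0.0, 0.8]
grip_width: 0.0562
grip_force: 0.0
```

Run:
```python
from h import *
go([0.662,-.0425,.104],yaw=156)
```

```text
pos [ 0.6643 -0.0137  0.272 ] shift [-0.219 -0.514  4.225] turn [-0.53   0.172 -0.713] rows>= 5.0
```

Emit:
{"name": "jog_arm", "arguments": {
  "motion": [0,0,0,-0.53,0.17,-0.71,-0.29,0,0,0,0,0,0,-0.29]
}}

```text
time: 27.15
position: [0.6641, -0.0142, 0.2721]
tool_rot: [0.209, 0.978, -0.0, 0.0]
ft_force: [-0.1, -0.3, 0.3]
grip_width: 0.0563
grip_force: 0.0
```

Run:
```python
from h import *
go([0.662,-.0425,.104],yaw=156)
```

```text
pos [ 0.6641 -0.0142  0.2721] shift [-0.239 -0.666  4.202] turn [-0.004  0.004 -0.023] rows>= 5.0
```

Emit:
{"name": "jog_arm", "arguments": {
  "motion": [-0.24,-0.67,0,0,0,0,-0.29,0,0,0.8,0,0,0,-0.29,0,0,0.8,0,0,0,-0.29,0,0,0.5,0,0,0,-0.29,0,0,0,0,0,0,-0.29]
}}

```text
time: 27.78
position: [0.6606, -0.0416, 0.1861]
tool_rot: [0.208, 0.978, -0.0, -0.002]
ft_force: [-0.1, 0.1, -0.3]
grip_width: 0.0559
grip_force: 0.0
```

Run:
```python
from h import *
go([0.662,-.0425,.104],yaw=156)
```

```text
pos [ 0.6606 -0.0416  0.1861] shift [-0.049 -0.004  2.052] turn [-0.015 -0.06  -0.015] rows>= 3.0
```

Emit:
{"name": "jog_arm", "arguments": {
  "motion": [-0.02,0,0.8,0,0,0,-0.29,0,0,0.6,0,0,0,-0.29,0,0,0.65,0,0,0,-0.29,0,0,0,0,0,0,-0.29,0,0,0,0,0,0,0.2,0,0,0,0,0,0,0.2,0,0,0,0,0,0,0.2,0,0,0,0,0,0,0.2],
  "grip_force": 25
}}

```text
time: 28.78
position: [0.6636, -0.0426, 0.1077]
tool_rot: [0.208, 0.978, 0.0, 0.002]
ft_force: [0.5, -0.5, 5.8]
grip_width: 0.0398
grip_force: 25.0
```

Emit:
{"name": "jog_arm", "arguments": {
  "motion": [0,0,-0.2,0,0,0,0.2,0,0,-0.3,0,0,0,0.2,0,0,-0.3,0,0,0,0.2,0,0,-0.3,0,0,0,0.2,0,0,-0.3,0,0,0,0.2,0,0,-0.3,0,0,0,0.2,0,0,-0.4,0,0,0,0.2,0,0,-0.4,0,0,0,0.2,0,0,-0.4,0,0,0,0.2,0,0,-0.4,0,0,0,0.2,0,0,-0.4,0,0,0,0.2,0,0,0,0,0,0,0.2]
}}

```text
time: 30.28
position: [0.6636, -0.0425, 0.2561]
tool_rot: [0.208, 0.978, 0.0, 0.002]
ft_force: [0.7, 0.7, -0.8]
grip_width: 0.0399
grip_force: 25.0
```

Run:
```python
from h import *
O=np.array([.5376,.3111]);a=np.radians(67.4);ex=np.array([np.cos(a),np.sin(a)]);ey=np.array([-ex[1],ex[0]])
p=O-.085*ex+.085*ey; go([*p,.186],yaw=247.4)
print(robot.get_obs()['grip_width'])
```

```text
pos [ 0.6636 -0.0425  0.2561] shift [8.555 4.609 1.725] turn [ -0.033   0.054 -22.863] rows>= 23.0
0.039885727049983596
```

Emit:
{"name": "jog_arm", "arguments": {
  "motion": [0.713,0.384,0,0,0,0,0.2,0.713,0.384,0,0,0,0,0.2,0.713,0.384,0,0,0,0,0.2,0.713,0.384,0,0,0,0,0.2,0.713,0.384,0,0,0,0,0.2,0.713,0.384,0,0,0,0,0.2,0.713,0.384,0,0,0,0,0.2,0.713,0.384,0,0,0,0,0.2,0.713,0.384,0,0,0,0,0.2,0.713,0.384,0,0,0,0,0.2,0.713,0.384,0,0,0,0,0.2,0.713,0.384,0,0,0,0,0.2]
}}

```text
time: 31.78
position: [0.424, 0.2662, 0.2536]
tool_rot: [0.208, 0.978, -0.0, -0.0]
ft_force: [-0.1, 0.8, -1.1]
grip_width: 0.0397
grip_force: 25.0
```

Emit:
{"name": "jog_arm", "arguments": {
  "motion": [0,0,0,0,0,-1,0.2,0,0,0,0,0,-1,0.2,0,0,0,0,0,-1,0.2,0,0,0,0,0,-1,0.2,0,0,0,0,0,-1,0.2,0,0,0,0,0,-1,0.2,0,0,0,0,0,-1,0.2,0,0,0,0,0,-1,0.2,0,0,0,0,0,-1,0.2,0,0,0,0,0,-1,0.2,0,0,0,0,0,-1,0.2,0,0,0,0,0,-1,0.2]
}}

```text
time: 33.28
position: [0.4247, 0.2654, 0.2535]
tool_rot: [-0.209, 0.978, -0.0, -0.001]
ft_force: [0.1, -0.4, -0.6]
grip_width: 0.0397
grip_force: 25.0
```

Emit:
{"name": "jog_arm", "arguments": {
  "motion": [0,0,0,0,0,-1,0.2,0,0,0,0,0,-1,0.2,0,0,0,0,0,-1,0.2,0,0,0,0,0,-1,0.2,0,0,0,0,0,-1,0.2,0,0,0,0,0,-1,0.2,0,0,0,0,0,-1,0.2,0,0,0,0,0,-1,0.2,0,0,0,0,0,-1,0.2,0,0,0,0,0,-1,0.2,0,0,0,0,0,-0.87,0.2,0,0,0,0,0,0,0.2]
}}

```text
time: 34.78
position: [0.4248, 0.2654, 0.2536]
tool_rot: [-0.555, 0.832, 0.0, -0.0]
ft_force: [0.8, 0.2, -0.9]
grip_width: 0.0399
grip_force: 25.0
```

Run:
```python
from h import *
O=np.array([.5376,.3111]);a=np.radians(67.4);ex=np.array([np.cos(a),np.sin(a)]);ey=np.array([-ex[1],ex[0]])
for x in(-.085,.005): p=O+x*ex+.085*ey; go([*p,.187],yaw=247.4)
```

```text
pos [0.4248 0.2654 0.2536] shift [-0.014 -0.042  1.666] turn [ 0.011 -0.008 -0.003] rows>= 2.0
pos [0.4248 0.2654 0.2536] shift [-2.264 -0.041  1.665] turn [ 0.011 -0.008 -0.003] rows>= 3.0
```

Emit:
{"name": "jog_arm", "arguments": {
  "motion": [0,-0.04,0.8,0,0,0,0.2,0,0,0.86,0,0,0,0.2,0,0,0,0,0,0,0.2,-0.4,0,0,0,0,0,0.2,-0.4,0,0,0,0,0,0.2,-0.4,0,0,0,0,0,0.2,-0.4,0,0,0,0,0,0.2,0,0,0,0,0,0,0.2]
}}

```text
time: 35.78
position: [0.4519, 0.3255, 0.1879]
tool_rot: [-0.556, 0.831, -0.0, 0.001]
ft_force: [-0.4, -0.5, 0.1]
grip_width: 0.0398
grip_force: 25.0
```

Emit:
{"name": "jog_arm", "arguments": {
  "motion": [-0.3,0,0,0,0,0,0.2,-0.36,0,0,0,0,0,0.2,0,0,0,0,0,0,0.2,0,0,0,0,0,0,0.2]
}}

```text
time: 36.28
position: [0.4611, 0.3482, 0.1875]
tool_rot: [-0.555, 0.832, -0.0, -0.0]
ft_force: [-1.1, 0.1, -0.3]
grip_width: 0.0397
grip_force: 25.0
```

Emit:
{"name": "jog_arm", "arguments": {
  "motion": [0,0,0.15,0,0,0,0.2,0,0,0.15,0,0,0,0.2,0,0,0.08,0,0,0,0.2,0,0,0,0,0,0,0.2,0,0,0,0,0,0,0.2]
}}

```text
time: 36.9
position: [0.4614, 0.3484, 0.1725]
tool_rot: [-0.555, 0.832, 0.0, 0.0]
ft_force: [0.9, 0.5, -0.9]
grip_width: 0.04
grip_force: 25.0
```

Emit:
{"name": "jog_arm", "arguments": {
  "motion": [0,0,0.05,0,0,0,0.2,0,0,0.03,0,0,0,0.2,0,0,0,0,0,0,0.2]
}}

```text
time: 37.28
position: [0.4617, 0.3486, 0.1709]
tool_rot: [-0.555, 0.832, -0.0, 0.001]
ft_force: [-1.5, -0.7, 6.3]
grip_width: 0.0394
grip_force: 25.0
```

Emit:
{"name": "jog_arm", "arguments": {
  "motion": [0,0,0,0,0,0,-0.24,0,0,0,0,0,0,-0.24,0,0,0,0,0,0,-0.24,0,0,-0.4,0,0,0,-0.24,0,0,-0.8,0,0,0,-0.24,0,0,-0.8,0,0,0,-0.24,0,0,-0.6,0,0,0,-0.24,0.5,0,0,0,0,0,-0.24,0.5,0,0,0,0,0,-0.24,0,0,0,0,0,0,-0.24]
}}

```text
time: 38.52
position: [0.4456, 0.3109, 0.2743]
tool_rot: [-0.555, 0.832, 0.0, 0.0]
ft_force: [1.2, 0.3, 0.0]
grip_width: 0.0541
grip_force: 0.0
```

```bash
cat >> h.py <<'E'
def tiles(im,C,zs=(.013,.008),box=None):
    """white painted tiles: filled white blobs incl. flowers -> minAreaRect -> world"""
    hsv=cv2.cvtColor(im,cv2.COLOR_BGR2HSV); m=((hsv[...,2]>175)&(hsv[...,1]<50)).astype(np.uint8)*255
    m=cv2.morphologyEx(m,cv2.MORPH_OPEN,np.ones((3,3)))
    for c in cv2.findContours(m,cv2.RETR_EXTERNAL,cv2.CHAIN_APPROX_NONE)[0]:
        if cv2.contourArea(c)<150: continue
        h=cv2.convexHull(c)[:,0].astype(float)
        for z in zs:
            P=np.array([at_z(C,p,z)[:2] for p in h])
            (cx,cy),(a,b),_=r=cv2.minAreaRect((P*1000).astype(np.float32)); a,b=sorted((a,b))
            if not(40<a<62 and 68<b<92): continue
            B=cv2.boxPoints(r); e=max((B[1]-B[0],B[2]-B[1]),key=np.linalg.norm); y=np.degrees(np.arctan2(e[1],e[0])); y=(y+90)%180-90
            print('z',z,'c',round(cx/1000,4),round(cy/1000,4),'size',round(a,1),round(b,1),'yaw',round(y,1))
E
python3 - <<'E'
from h import *
im=robot.camera('top'); tiles(im,cam('top')); print('w1'); tiles(cv2.imread('pics/w1.png'),camw('w1.json'))
o=robot.get_obs(); print(o['position'],o['q'].round(2))
go([0.45,0.12,.27],yaw=190)
E
```

```text
w1
z 0.013 c 0.4314 -0.0595 size 51.8 81.6 yaw 18.8
z 0.008 c 0.4316 -0.0592 size 52.5 82.6 yaw 18.8
z 0.013 c 0.4304 -0.1862 size 52.0 80.5 yaw 10.2
z 0.008 c 0.4306 -0.1875 size 52.6 81.6 yaw 10.2
[0.44625329 0.31153126 0.27424829] [ 0.4   0.37  1.59  0.    1.18 -2.34]
pos [0.4463 0.3115 0.2742] shift [ 4.384 -1.928  0.101] turn [-1.0000e-03  2.8000e-02  1.4345e+01] rows>= 15.0
```

Run:
```python
from h import *
go([0.52,-0.06,.22],yaw=198.5)
```

```text
pos [0.4463 0.3115 0.2742] shift [ 7.867 -5.273  1.348] turn [-3.000e-03  2.800e-02  1.222e+01] rows>= 13.0
```

Emit:
{"name": "jog_arm", "arguments": {
  "motion": [0,0,0,0,0,1,-0.24,0,0,0,0,0,1,-0.24,0,0,0,0,0,1,-0.24,0,0,0,0,0,1,-0.24,0,0,0,0,0,1,-0.24,0,0,0,0,0,1,-0.24,0,0,0,0,0,1,-0.24,0,0,0,0,0,1,-0.24,0,0,0,0,0,1,-0.24,0,0,0,0,0,1,-0.24,0,0,0,0,0,1,-0.24,0,0,0,0,0,1,-0.24]
}}

```text
time: 40.08
position: [0.4466, 0.3124, 0.2736]
tool_rot: [-0.168, 0.986, 0.0, 0.001]
ft_force: [0.2, 0.8, -0.7]
grip_width: 0.054
grip_force: 0.0
```

Run:
```python
from h import *
go([0.52,-0.06,.22],yaw=198.5)
```

```text
pos [0.4466 0.3124 0.2736] shift [ 1.352 -9.394  1.333] turn [0.008 0.019 0.205] rows>= 10.0
```

Emit:
{"name": "jog_arm", "arguments": {
  "motion": [0.113,-0.783,0.11,0,0,0,-0.65,0.113,-0.783,0.11,0,0,0,-0.65,0.113,-0.783,0.11,0,0,0,-0.65,0.113,-0.783,0.11,0,0,0,-0.65,0.113,-0.783,0.11,0,0,0,-0.65,0.113,-0.783,0.11,0,0,0,-0.65,0.113,-0.783,0.11,0,0,0,-0.65,0.113,-0.783,0.11,0,0,0,-0.65,0.113,-0.783,0.11,0,0,0,-0.65,0.113,-0.783,0.11,0,0,0,-0.65,0.113,-0.783,0.11,0,0,0,-0.65,0.113,-0.783,0.11,0,0,0,-0.65]
}}

```text
time: 41.58
position: [0.5213, -0.0619, 0.2206]
tool_rot: [-0.169, 0.986, -0.0, 0.001]
ft_force: [-0.3, -0.7, -1.0]
grip_width: 0.0718
grip_force: 0.0
```

Emit:
{"name": "jog_arm", "arguments": {
  "motion": [0,0,0,0,0,0,-0.65,0,0,0,0,0,0,-0.65]
}}

```text
time: 41.82
position: [0.52, -0.0603, 0.2205]
tool_rot: [-0.169, 0.986, 0.0, 0.0]
ft_force: [-0.4, 1.0, -0.8]
grip_width: 0.0716
grip_force: 0.0
```

Run:
```python
from h import *
o=robot.get_obs(); im=robot.camera('wrist'); cv2.imwrite('pics/w6.png',im)
print(o['position'],o['grip_width']); tiles(im,cam('wrist',o))
```

```text
[ 0.52003554 -0.06032653  0.22046778] 0.07164727746012886
z 0.013 c 0.4313 -0.0587 size 51.5 81.1 yaw 18.9
z 0.008 c 0.4312 -0.0583 size 52.2 82.2 yaw 18.9
z 0.013 c 0.435 -0.1626 size 51.4 80.5 yaw 10.3
z 0.008 c 0.4349 -0.1636 size 52.1 81.6 yaw 10.3
```

Run:
```python
from h import *
s=cv2.imread('pics/scene0.png'); C=cam('scene')
for n,c,y in (('L',(.4313,-.059),18.9),('R',(.4304,-.187),10.2)):
    e=np.array([np.cos(np.radians(y)),np.sin(np.radians(y))]); f=np.array([-e[1],e[0]])
    for t in(-.012,0,.012):
        P=np.array(c)+.040*e+t*f; u,v=proj(C,[[*P,.0]])[0]; u2,v2=proj(C,[[*P,.013]])[0]
        col=s[int(v)-10:int(v)+6,int(round(u))].astype(int); print(n,round(u,1),'base',round(v,1),'top13',round(v2,1),'from',int(v)-10,[int(x.mean()) for x in col])
    # side along -y facing edge (sun side) skip
g=s[190:245,240:390]
```

```text
L 308.8 base 229.8 top13 226.5 from 219 [162, 214, 213, 215, 213, 212, 196, 151, 117, 120, 121, 122, 124, 125, 125, 126]
L 312.3 base 228.2 top13 224.9 from 218 [201, 116, 139, 123, 216, 209, 192, 114, 118, 121, 123, 124, 126, 126, 122, 123]
L 315.7 base 226.6 top13 223.3 from 216 [119, 125, 170, 205, 210, 212, 197, 152, 117, 120, 124, 124, 125, 124, 123, 126]
R 263.0 base 238.4 top13 235.0 from 228 [108, 133, 176, 215, 212, 212, 210, 178, 147, 108, 115, 118, 119, 117, 121, 120]
R 267.0 base 237.1 top13 233.8 from 227 [211, 207, 136, 93, 116, 216, 213, 195, 123, 108, 117, 125, 120, 116, 119, 121]
R 270.9 base 235.8 top13 232.5 from 225 [169, 202, 203, 206, 210, 214, 214, 209, 193, 104, 111, 120, 122, 123, 122, 120]
```

Run:
```python
from h import *
go([.4048,-.0678,.014],yaw=198.9)
t=cv2.cvtColor(cv2.imread('pics/top0.png'),cv2.COLOR_BGR2GRAY)
for r in(230,234,238): print('L',t[r,336:352]); 
for r in(230,234,238): print('R',t[r,376:392])
print('G',t[232,294:308])
```

```text
pos [ 0.5199 -0.06    0.2205] shift [2.778 0.772 5.163] turn [0.01  0.004 0.143] rows>= 6.0
L [200 198 190 147  93  85  91 118 128 128 129 128 128 130 133 130]
L [202 202 201 193 162 101  83  85  94 123 127 127 128 127 128 129]
L [202 204 204 201 198 186 122  86  85  90 114 121 123 122 126 126]
R [150 152 185 197 188 143  94  99 124 125 125 125 127 127 128 126]
R [202 202 200 200 197 183 116  95 116 125 128 128 130 131 132 131]
R [198 203 203 202 199 193 169 102  98 125 128 126 129 129 129 128]
G [105 106  99  97  90  83  80  79  80  91 124 127 129 130]
```

The tile shadows are about 3.7 px and 2.2 px wide, a ratio of 13:8. So L is thick and R is thin.

Emit:
{"name": "jog_arm", "arguments": {
  "motion": [0.695,0.193,0,0,0,0.07,-0.65,0.695,0.193,0,0,0,0.07,-0.65,0.695,0.193,0,0,0,0,-0.65,0.695,0.193,0,0,0,0,-0.65,0,0,0.9,0,0,0,-0.65,0,0,0.9,0,0,0,-0.65,0,0,0.9,0,0,0,-0.65,0,0,0.9,0,0,0,-0.65,0,0,0,0,0,0,-0.65,0,0,0,0,0,0,-0.65]
}}

```text
time: 43.12
position: [0.4052, -0.0678, 0.0773]
tool_rot: [-0.164, 0.986, -0.0, 0.001]
ft_force: [-0.1, -0.2, 0.2]
grip_width: 0.0717
grip_force: 0.0
```

Run:
```python
from h import *
go([.4048,-.0678,.014],yaw=198.9)
```

```text
pos [ 0.4052 -0.0678  0.0773] shift [0.011 0.005 1.582] turn [-0.01   0.015  0.007] rows>= 2.0
```

Emit:
{"name": "jog_arm", "arguments": {
  "motion": [0,0,0.6,0,0,0,-0.65,0,0,0.6,0,0,0,-0.65,0,0,0.35,0,0,0,-0.65,0,0,0,0,0,0,-0.65,0,0,0,0,0,0,0.2,0,0,0,0,0,0,0.2,0,0,0,0,0,0,0.2,0,0,0,0,0,0,0.2,0,0,0,0,0,0,0.2],
  "grip_force": 40
}}

```text
time: 44.25
position: [0.405, -0.0683, 0.015]
tool_rot: [-0.164, 0.986, -0.0, 0.001]
ft_force: [0.2, 0.2, 6.8]
grip_width: 0.0494
grip_force: 40.0
```

Emit:
{"name": "jog_arm", "arguments": {
  "motion": [0,0,-0.3,0,0,0,0.2,0,0,-0.5,0,0,0,0.2,0,0,-0.6,0,0,0,0.2,0,0,0,0,0,-1,0.2,0,0,0,0,0,0,0.2]
}}

```text
time: 44.88
position: [0.4046, -0.0681, 0.0711]
tool_rot: [-0.198, 0.98, -0.0, 0.0]
ft_force: [1.4, -0.2, -0.8]
grip_width: 0.0499
grip_force: 40.0
```

Run:
```python
from h import *
go([.5387,-.1260,.0722],yaw=183)
print(robot.get_obs()['grip_width'])
```

```text
pos [ 0.4046 -0.0681  0.0711] shift [-2.528 -2.634 -0.024] turn [-0.005  0.011  4.956] rows>= 5.0
0.04993168858025499
```

Emit:
{"name": "jog_arm", "arguments": {
  "motion": [-0.506,-0.527,0,0,0,0,0.2,-0.506,-0.527,0,0,0,0,0.2,-0.506,-0.527,0,0,0,0,0.2,-0.506,-0.527,0,0,0,0,0.2,-0.506,-0.527,0,0,0,0,0.2,0,0,0,0,0,1,0.2,0,0,0,0,0,1,0.2,0,0,0,0,0,1,0.2,0,0,0,0,0,1,0.2,0,0,0,0,0,0.96,0.2,0,0,0,0,0,0,0.2,0,0,0,0,0,0,0.2]
}}

```text
time: 46.38
position: [0.5385, -0.1258, 0.0702]
tool_rot: [-0.027, 1.0, 0.0, -0.0]
ft_force: [0.8, 0.2, -0.9]
grip_width: 0.0496
grip_force: 40.0
```

Run:
```python
from h import *
go([.5387,-.1260,.0222],yaw=183)
o=robot.get_obs(); im=robot.camera('wrist'); cv2.imwrite('pics/w7.png',im)
# front edge of rack / tile check left to numbers: project expected mouth corners and tile front edge
ex=np.array([np.cos(np.radians(3)),np.sin(np.radians(3))]);ey=np.array([-ex[1],ex[0]]);C=cam('wrist',o);m=np.array([.6216,-.1217])
print(proj(C,[[*(m+ey*t),.0275] for t in(-.039,0,.039)]).round(0))
t=np.array(o['position'])
print('tile front',proj(C,[[*(t[:2]+.068*ex+ey*s),t[2]-.0015] for s in(-.025,.025)]).round(0))
```

```text
pos [ 0.5385 -0.1258  0.0702] shift [-0.006 -0.006  1.2  ] turn [ 0.008 -0.01   0.013] rows>= 2.0
[[269. 327.]
 [320. 327.]
 [371. 327.]]
tile front [[280. 353.]
 [360. 353.]]
```

Emit:
{"name": "jog_arm", "arguments": {
  "motion": [0,0,0.6,0,0,0,0.2,0,0,0.615,0,0,0,0.2,0,0,0,0,0,0,0.2,0,0,0,0,0,0,0.2,-0.2,0,0,0,0,0,0.2,-0.2,0,0,0,0,0,0.2,-0.1,0,0,0,0,0,0.2,0,0,0,0,0,0,0.2]
}}

```text
time: 47.42
position: [0.5594, -0.1249, 0.022]
tool_rot: [-0.027, 1.0, -0.0, 0.0]
ft_force: [-0.9, -0.6, -0.2]
grip_width: 0.0497
grip_force: 40.0
```

Emit:
{"name": "jog_arm", "arguments": {
  "motion": [-0.1,0,0,0,0,0,0.2,-0.1,0,0,0,0,0,0.2,-0.1,0,0,0,0,0,0.2,0,0,0,0,0,0,0.2]
}}

```text
time: 47.92
position: [0.5713, -0.1243, 0.0218]
tool_rot: [-0.027, 1.0, -0.0, 0.0]
ft_force: [0.8, 0.2, -1.3]
grip_width: 0.0494
grip_force: 40.0
```

Emit:
{"name": "jog_arm", "arguments": {
  "motion": [-0.15,0,0,0,0,0,0.2,-0.15,0,0,0,0,0,0.2,-0.15,0,0,0,0,0,0.2,0,0,0,0,0,0,0.2]
}}

```text
time: 48.42
position: [0.5896, -0.1234, 0.0219]
tool_rot: [-0.027, 1.0, -0.0, 0.001]
ft_force: [-0.5, 0.1, -1.0]
grip_width: 0.0494
grip_force: 40.0
```

Emit:
{"name": "jog_arm", "arguments": {
  "motion": [-0.1,0,0,0,0,0,0.2,-0.1,0,0,0,0,0,0.2,-0.1,0,0,0,0,0,0.2,0,0,0,0,0,0,0.2]
}}

```text
time: 48.92
position: [0.6013, -0.1228, 0.0219]
tool_rot: [-0.027, 1.0, -0.0, 0.0]
ft_force: [0.5, 0.5, -1.4]
grip_width: 0.0494
grip_force: 40.0
```

Emit:
{"name": "jog_arm", "arguments": {
  "motion": [0,0,0,0,0,0,-0.4,0,0,0,0,0,0,-0.4,0,0,0,0,0,0,-0.4,0.4,0,0,0,0,0,-0.4,0.6,0,0,0,0,0,-0.4,0.2,0,0,0,0,0,-0.4,0,0,0.07,0,0,0,0.54,0,0,0,0,0,0,0.54,0,0,0,0,0,0,0.54,0,0,0,0,0,0,0.54]
}}

```text
time: 50.18
position: [0.5533, -0.1252, 0.019]
tool_rot: [-0.027, 1.0, -0.0, 0.0]
ft_force: [-1.0, 0.7, 0.1]
grip_width: 0.0288
grip_force: 0.0
```

Run:
```python
from h import *
go([.607,-.1223,.0190],yaw=183)
print(robot.get_obs()['grip_width'],robot.get_obs()['grip_force'])
```

```text
pos [ 0.5533 -0.1252  0.019 ] shift [-1.344  0.002  0.002] turn [-0.001  0.01   0.011] rows>= 2.0
0.02879138469181585 0.0
```

Emit:
{"name": "jog_arm", "arguments": {
  "motion": [-0.3,0,0,0,0,0,0.54,-0.2,0,0,0,0,0,0.54,-0.15,0,0,0,0,0,0.54,-0.15,0,0,0,0,0,0.54,-0.1,0,0,0,0,0,0.54,-0.1,0,0,0,0,0,0.54,-0.1,0,0,0,0,0,0.54,0,0,0,0,0,0,0.54]
}}

```text
time: 51.18
position: [0.5976, -0.1229, 0.0191]
tool_rot: [-0.026, 1.0, -0.0, 0.001]
ft_force: [0.1, 0.4, -0.1]
grip_width: 0.02
grip_force: 0.0
```

Emit:
{"name": "jog_arm", "arguments": {
  "motion": [-0.08,0,0,0,0,0,0.54,-0.08,0,0,0,0,0,0.54,0,0,0,0,0,0,0.54]
}}

```text
time: 51.55
position: [0.6039, -0.1226, 0.0191]
tool_rot: [-0.026, 1.0, -0.0, 0.001]
ft_force: [-0.4, 0.4, 0.3]
grip_width: 0.0202
grip_force: 0.0
```

Emit:
{"name": "jog_arm", "arguments": {
  "motion": [-0.05,0,0,0,0,0,0.54,-0.05,0,0,0,0,0,0.54,0,0,0,0,0,0,0.54]
}}

```text
time: 51.92
position: [0.6054, -0.1222, 0.019]
tool_rot: [-0.027, 1.0, 0.0, -0.002]
ft_force: [-4.9, -2.2, 3.8]
grip_width: 0.0201
grip_force: 2.4
```

Emit:
{"name": "jog_arm", "arguments": {
  "motion": [-0.04,0,0,0,0,0,0.54,0,0,0,0,0,0,0.54]
}}

```text
time: 52.18
position: [0.6054, -0.1222, 0.019]
tool_rot: [-0.027, 1.0, 0.001, -0.004]
ft_force: [-7.3, -3.5, 6.1]
grip_width: 0.0202
grip_force: 4.0
```

Emit:
{"name": "jog_arm", "arguments": {
  "motion": [-0.1,0,0,0,0,0,0.54,-0.1,0,0,0,0,0,0.54,0,0,0,0,0,0,0.54]
}}

```text
time: 52.55
position: [0.6058, -0.122, 0.019]
tool_rot: [-0.028, 1.0, 0.002, -0.012]
ft_force: [-22.5, -7.6, 16.7]
grip_width: 0.0199
grip_force: 11.4
```

Emit:
{"name": "jog_arm", "arguments": {
  "motion": [0.4,0,0,0,0,0,-0.65,0.8,0,0,0,0,0,-0.65,0.8,0,0,0,0,0,-0.65,0,0,-0.8,0,0,0,-0.65,0,0,-0.8,0,0,0,-0.65,0,0,-0.8,0,0,0,-0.65,0,0,-0.8,0,0,0,-0.65,0,0,-0.8,0,0,0,-0.65,0,0,0,0,0,0,-0.65]
}}

```text
time: 53.68
position: [0.5394, -0.1269, 0.1818]
tool_rot: [-0.026, 1.0, -0.002, 0.004]
ft_force: [0.7, -0.2, 0.7]
grip_width: 0.0717
grip_force: 0.0
```

Run:
```python
from h import *
go([.53,-.15,.2],yaw=190.3)
```

```text
pos [ 0.5394 -0.1269  0.1818] shift [ 0.261 -0.565 -0.455] turn [-0.054  0.105 -1.818] rows>= 2.0
```

Emit:
{"name": "jog_arm", "arguments": {
  "motion": [0.26,-0.56,-0.45,0,0,0,-0.65,0,0,0,-0.03,0.05,-0.9,-0.65,0,0,0,-0.03,0.05,-0.9,-0.65,0,0,0,0,0,0,-0.65,0,0,0,0,0,0,-0.65]
}}

```text
time: 54.3
position: [0.5275, -0.1488, 0.1963]
tool_rot: [-0.089, 0.996, 0.002, -0.004]
ft_force: [0.5, -0.1, -0.2]
grip_width: 0.0717
grip_force: 0.0
```

Run:
```python
from h import *
o=robot.get_obs(); im=robot.camera('wrist'); cv2.imwrite('pics/w8.png',im)
tiles(im,cam('wrist',o),zs=(.008,))
c=np.array([.435,-.163]);e=np.array([np.cos(np.radians(10.3)),np.sin(np.radians(10.3))])
go([*(c-.028*e),.013],yaw=190.3)
```

```text
z 0.008 c 0.4349 -0.164 size 51.2 80.4 yaw 10.2
pos [ 0.5275 -0.1488  0.1965] shift [3.006 0.034 4.608] turn [ 0.076 -0.101 -0.027] rows>= 5.0
```

Emit:
{"name": "jog_arm", "arguments": {
  "motion": [0.75,0.01,0,0.076,-0.1,0,-0.65,0.75,0.01,0,0,0,0,-0.65,0.75,0.01,0,0,0,0,-0.65,0.75,0.01,0,0,0,0,-0.65,0,0,0.8,0,0,0,-0.65,0,0,0.8,0,0,0,-0.65,0,0,0.8,0,0,0,-0.65,0,0,0.8,0,0,0,-0.65,0,0,0,0,0,0,-0.65,0,0,0,0,0,0,-0.65]
}}

```text
time: 55.6
position: [0.4097, -0.169, 0.0697]
tool_rot: [-0.089, 0.996, -0.001, 0.001]
ft_force: [0.4, 0.1, 0.3]
grip_width: 0.0715
grip_force: 0.0
```

Run:
```python
from h import *
c=np.array([.4349,-.1637]);e=np.array([np.cos(np.radians(10.3)),np.sin(np.radians(10.3))])
go([*(c-.028*e),.013],yaw=190.3)
```

```text
pos [ 0.4097 -0.169   0.0697] shift [0.059 0.02  1.418] turn [-0.017  0.015 -0.019] rows>= 2.0
```

Emit:
{"name": "jog_arm", "arguments": {
  "motion": [0.06,0.02,0.5,0,0,0,-0.65,0,0,0.5,0,0,0,-0.65,0,0,0.4,0,0,0,-0.65,0,0,0,0,0,0,-0.65,0,0,0,0,0,0,-0.65,0,0,0,0,0,0,0.2,0,0,0,0,0,0,0.2,0,0,0,0,0,0,0.2,0,0,0,0,0,0,0.2,0,0,0,0,0,0,0.2],
  "grip_force": 40
}}

```text
time: 56.85
position: [0.407, -0.1686, 0.0134]
tool_rot: [-0.089, 0.996, -0.0, 0.0]
ft_force: [-0.7, 0.2, 5.9]
grip_width: 0.049
grip_force: 40.0
```

Emit:
{"name": "jog_arm", "arguments": {
  "motion": [0,0,-0.3,0,0,0,0.2,0,0,-0.5,0,0,0,0.2,0,0,-0.6,0,0,0,0.2,0,0,0,0,0,0.91,0.2,0,0,0,0,0,0.91,0.2,0,0,0,0,0,0,0.2]
}}

```text
time: 57.6
position: [0.4067, -0.1683, 0.0696]
tool_rot: [-0.026, 1.0, -0.0, 0.0]
ft_force: [0.3, -0.5, -1.1]
grip_width: 0.0494
grip_force: 40.0
```

Run:
```python
from h import *
go([.5349,-.0487,.07],yaw=183)
print(robot.get_obs()['grip_width'])
```

```text
pos [ 0.4067 -0.1683  0.0696] shift [-3.357  2.819 -0.01 ] turn [-0.007  0.007 -0.002] rows>= 4.0
0.049377214432692676
```

Emit:
{"name": "jog_arm", "arguments": {
  "motion": [-0.56,0.47,0,0,0,0,0.2,-0.56,0.47,0,0,0,0,0.2,-0.56,0.47,0,0,0,0,0.2,-0.56,0.47,0,0,0,0,0.2,-0.56,0.47,0,0,0,0,0.2,-0.56,0.47,0,0,0,0,0.2,0,0,0,0,0,0,0.2,0,0,0,0,0,0,0.2,0,0,0,0,0,0,0.2]
}}

```text
time: 58.72
position: [0.5341, -0.0494, 0.0691]
tool_rot: [-0.025, 1.0, -0.0, -0.0]
ft_force: [-0.0, 0.2, -1.3]
grip_width: 0.0495
grip_force: 40.0
```

Run:
```python
from h import *
go([.5349,-.0487,.0206],yaw=183)
print(robot.get_obs()['grip_width'])
```

```text
pos [ 0.5341 -0.0494  0.0691] shift [-0.021  0.016  1.212] turn [-0.002 -0.013 -0.023] rows>= 2.0
0.049483883799384856
```

Emit:
{"name": "jog_arm", "arguments": {
  "motion": [0,0.016,0.6,0,0,0,0.2,0,0,0.615,0,0,0,0.2,0,0,0,0,0,0,0.2,0,0,0,0,0,0,0.2,-0.2,0,0,0,0,0,0.2,-0.2,0,0,0,0,0,0.2,-0.1,0,0,0,0,0,0.2,0,0,0,0,0,0,0.2]
}}

```text
time: 59.72
position: [0.5558, -0.0472, 0.0208]
tool_rot: [-0.026, 1.0, -0.0, 0.001]
ft_force: [-0.8, 0.9, -0.9]
grip_width: 0.0491
grip_force: 40.0
```

Emit:
{"name": "jog_arm", "arguments": {
  "motion": [-0.1,0,0,0,0,0,0.2,-0.1,0,0,0,0,0,0.2,-0.1,0,0,0,0,0,0.2,0,0,0,0,0,0,0.2]
}}

```text
time: 60.22
position: [0.5677, -0.0467, 0.0206]
tool_rot: [-0.026, 1.0, -0.0, 0.001]
ft_force: [-0.6, -0.5, -0.9]
grip_width: 0.049
grip_force: 40.0
```

Emit:
{"name": "jog_arm", "arguments": {
  "motion": [-0.15,0,0,0,0,0,0.2,-0.15,0,0,0,0,0,0.2,-0.15,0,0,0,0,0,0.2,0,0,0,0,0,0,0.2]
}}

```text
time: 60.72
position: [0.586, -0.0457, 0.0207]
tool_rot: [-0.026, 1.0, -0.0, 0.001]
ft_force: [0.2, -0.1, 0.2]
grip_width: 0.0492
grip_force: 40.0
```

Emit:
{"name": "jog_arm", "arguments": {
  "motion": [-0.1,0,0,0,0,0,0.2,-0.1,0,0,0,0,0,0.2,-0.1,0,0,0,0,0,0.2,0,0,0,0,0,0,0.2]
}}

```text
time: 61.22
position: [0.5977, -0.0451, 0.0207]
tool_rot: [-0.026, 1.0, -0.0, 0.001]
ft_force: [-0.8, 0.3, -0.2]
grip_width: 0.0491
grip_force: 40.0
```

Emit:
{"name": "jog_arm", "arguments": {
  "motion": [0,0,0,0,0,0,-0.4,0,0,0,0,0,0,-0.4,0,0,0,0,0,0,-0.4,0.4,0,0,0,0,0,-0.4,0.6,0,0,0,0,0,-0.4,0.2,0,0,0,0,0,-0.4,0,0,0.06,0,0,0,0.54,0,0,0,0,0,0,0.54,0,0,0,0,0,0,0.54,0,0,0,0,0,0,0.54,0,0,0,0,0,0,0.54]
}}

```text
time: 62.6
position: [0.5494, -0.0475, 0.0182]
tool_rot: [-0.026, 1.0, -0.0, 0.0]
ft_force: [0.0, 0.5, 0.6]
grip_width: 0.0227
grip_force: 0.0
```

Emit:
{"name": "jog_arm", "arguments": {
  "motion": [-0.3,0,0,0,0,0,0.54,-0.2,0,0,0,0,0,0.54,-0.15,0,0,0,0,0,0.54,-0.15,0,0,0,0,0,0.54,-0.1,0,0,0,0,0,0.54,-0.1,0,0,0,0,0,0.54,-0.1,0,0,0,0,0,0.54,-0.08,0,0,0,0,0,0.54,-0.08,0,0,0,0,0,0.54,0,0,0,0,0,0,0.54]
}}

```text
time: 63.85
position: [0.6001, -0.045, 0.0183]
tool_rot: [-0.026, 1.0, -0.0, 0.001]
ft_force: [0.1, -0.3, -0.5]
grip_width: 0.0203
grip_force: 0.0
```

Emit:
{"name": "jog_arm", "arguments": {
  "motion": [-0.06,0,0,0,0,0,0.54,-0.06,0,0,0,0,0,0.54,0,0,0,0,0,0,0.54]
}}

```text
time: 64.22
position: [0.6015, -0.0447, 0.0181]
tool_rot: [-0.026, 1.0, 0.0, -0.003]
ft_force: [-5.7, -1.7, 4.9]
grip_width: 0.0202
grip_force: 2.9
```

Emit:
{"name": "jog_arm", "arguments": {
  "motion": [-0.08,0,0,0,0,0,0.54,-0.08,0,0,0,0,0,0.54,0,0,0,0,0,0,0.54]
}}

```text
time: 64.6
position: [0.6018, -0.0445, 0.0179]
tool_rot: [-0.027, 1.0, 0.001, -0.01]
ft_force: [-15.6, -4.5, 13.0]
grip_width: 0.0201
grip_force: 8.1
```

Emit:
{"name": "jog_arm", "arguments": {
  "motion": [0.3,0,0,0,0,0,0,0.8,0,0,0,0,0,0,0.8,0,0,0,0,0,0,0,0,-0.8,0,0,0,0,0,0,-0.8,0,0,0,0,0,0,-0.8,0,0,0,0,0,0,-0.8,0,0,0,0,0,0,-0.8,0,0,0,0,0,0,-0.8,0,0,0,0,0,0,-0.8,0,0,0,0,0,0,0,0,0,0,0]
}}

```text
time: 65.97
position: [0.537, -0.0486, 0.245]
tool_rot: [-0.026, 1.0, -0.001, 0.004]
ft_force: [-0.1, -0.2, -0.1]
grip_width: 0.0437
grip_force: 0.0
```

Emit:
{"name": "jog_arm", "arguments": {
  "motion": [-0.8,-0.16,0,0,0,0,0,-0.8,-0.16,0,0,0,0,0,-0.8,-0.16,0,0,0,0,0,-0.8,-0.16,0,0,0,0,0,-0.8,-0.16,0,0,0,0,0,0,0,0,0,0,0,0,0,0,0,0,0,0,0]
}}

```text
time: 66.85
position: [0.6949, -0.0715, 0.2407]
tool_rot: [-0.026, 1.0, 0.0, -0.001]
ft_force: [-0.6, 0.1, 0.2]
grip_width: 0.0436
grip_force: 0.0
```

Run:
```python
from h import *
o=robot.get_obs(); im=robot.camera('wrist'); s=robot.camera('scene'); print(o['position'],o['time'])
cv2.imwrite('pics/fin.png',np.hstack([crop(im,150,60,470,260,1.6)[:320],crop(s,410,125,480,225,3.2)]))
C=cam('wrist',o); ex=np.array([np.cos(np.radians(3)),np.sin(np.radians(3))])
for m in((.6216,-.1217),(.6178,-.0444)):
    m=np.array(m); print(((proj(C,[[*(m-d*ex),.019] for d in(0,.005,.012)])-[150,60])*1.6).round(0).tolist())
```

```text
[ 0.69491309 -0.07148088  0.24069529] 66.85
[[210.0, 76.0], [209.0, 69.0], [209.0, 59.0]]
[[315.0, 76.0], [315.0, 69.0], [315.0, 59.0]]
```

View pics/fin.png

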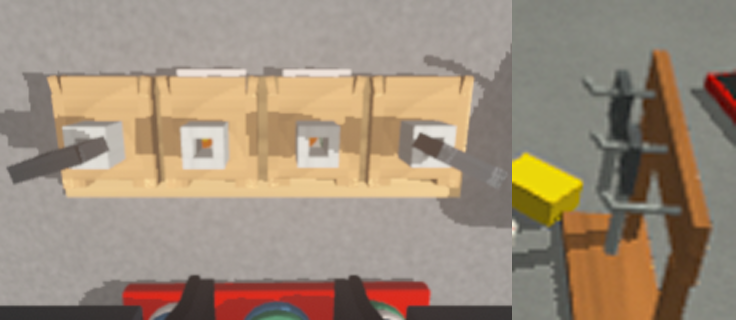

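The picture shows both tiles sticking out about 5 mm, their edges at (210,71) and (315,71), which is fully home. The two drawn pins hang on hooks 1 and 2, and the other two are still down in their sleeves.

```bash
python3 -c "
from rig import robot
print(robot.hand_in())"
```

```text
the job is handed in; nothing more can be done
None
```

The job is handed in at about 67 s: the only two painted tiles present, one thick and one thin, are home in a high and a low slot, the two drawn pins hang on the middle and +y-end hooks (1 and 2), and the other two pins are still down in their sleeves.

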